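# Ready the galley drinks caddy

## Robot

A 7-joint arm with a two-finger parallel gripper is mounted at the origin on the work surface. World frame = base frame: x ahead of the robot, y to its left, z up, the work surface at z = 0. Lengths are in mm, angles in rad, forces in N, time in s.
With the tool pointing down it reaches from about 400 to 875 mm from the base axis. Payload 4.4 kg.
Tool frame: the origin (TCP) lies on the centre line of the jaws, within the pads' length; the fingertips stand 25 mm ahead of it and the grasp point (between the pads) lies 6 mm ahead of it; z points along the fingers, x is the direction in which the jaws open and shut, and the axes are right-handed (so a half turn about z gives the same grasp; the last joint's range is limited). The gripper opens to 85 mm and grips with 20 to 120 N. Pads are 22 mm wide; open, the fingers measure 114 mm over their backs; the gripper's body (76 mm by 85 mm) begins 54 mm behind the grasp point. The pads swing forward as they close: fully open they stand 13 mm farther back than shut.
Start: joints at [-1.208, 0.628, 0.038, 1.517, -0.027, 0.996, -0.02], TCP at [270.236, 591.177, 256.313] pointing down, gripper open.
Joint ranges: [-3.06, 3.06], [-0.37, 2.12], [-1.25, 1.32], [0.18, 2.47], [-1.1, 4.24], [0.23, 1.98], [-2.94, 2.94]. Speed limits (rad/s): [2.57, 2.57, 3.14, 3.14, 3.14, 3.14, 3.14].

## Interface

Orientations are given as [roll, pitch, yaw] about the fixed x, y, z axes, in that order (R = Rz(yaw) Ry(pitch) Rx(roll)).
In Python, from cell import ctrl, cams gives the robot as it stands. The module is installed in compiled form; this text tells all that it offers.
- The arm moves only by the tool step_arm, never from a script. Its arguments are lists of equal length, an entry for each row: "linear": the shift along the tool's x, y, z in mm, a list of three; "yaw": the turn about the tool's z in rad; "gripper": the opening, from -1 (shut) to 1 (fully open). A call has 1 to 8 rows; each row is the pose to reach, as a shift and turn from the pose commanded when the call began, along the tool's axes at that moment; what a row does not reach only later rows make up. A row lasts 1/12 s, in which the tool goes at most 41.7 mm and 7.16 degrees, less where a joint would pass 70% of its speed; a pose out of reach is approached as far as the arm can. A call with a gripper value outside its range is refused whole. The fingers move at their own pace and stop on an object; the grip force is fixed at half the most. Time passes only in rows, so rows that repeat a pose let the fingers close. It gives the time, the measured TCP pose, the force and the opening at its end, in the units of the state.
- ctrl.read_state(): the state, without advancing time (a new reading comes with each control period).
- cams.get_image(name): name is "side" or "top" or "wrist"; returns a dict with "frame" (420x560x3 uint8, red, green, blue), "depth" (420x560 float32, mm along the optical axis (not along the pixel's ray), 0 where there is no reading), "intrinsics" (3x3 intrinsics, pixels), "k1" (the pictures are not rectified: a ray, as slopes to the right and down, at radius r is drawn at 1 + k1 r^2 times it, then the intrinsics apply), "cam_to_world" (4x4, takes a point from camera to world coordinates). Camera axes: x right, y down, z forward; pixel columns grow to the right and rows downward; lengths in mm; the calibration is good to about 2 mm. A picture is of the moment at which its call begins.
- ctrl.finish_job(): hands the job in, once; it reports no verdict.
Trained networks look in the newest picture that a camera, given by its name, has taken for a name from the list of things; names that differ only in an ending like _2 or _b are one class to them, and where a whole thing is asked for, a point or a joint stands for the part that bears it (a point fixed in the world has none). Each returns a list of dicts, best first, with "conf" (0 to 1); they miss things now and then, are a little off and sometimes report something else, mostly with a low value. They report only what shows in the picture. A call takes as long as a camera call. They do not tell look-alikes from the thing itself.
- cams.regions_of(camera, name): "pixels" (420x560 bool, what is visible of it) and "pixel" ([column, row] in pixels, amid what is visible of it).
The state is a dict: "clock": time; "qpos": joint angles; "qd": joint speeds; "tau": joint torques, N m; "eef_pos": TCP position; "tool_rot": TCP orientation; "force": force on the tool from outside, world axes, zero at the start; "torque": the same for the moment, N m; "width": finger opening in mm.
Only numpy, scipy, OpenCV 4.12 (cv2) and the standard library are available. Lean on these libraries where they do the work, as an engineer would, in place of code of your own. Each camera call takes 0.05 s, during which the arm holds its last target.

## Task

Get this galley counter ready for drinks service: fold the caddy's clear cover up out of the way, stand every sealed drink cup from the counter upright on the caddy floor, and slide the steel ice bucket, without lifting it, so that it is centred on its round black mat. When the cups are in, finish with the cover: if the tall bottle is kept in the caddy, leave the cover standing straight up; if the short jar is in there instead, fold the cover fully shut. Leave the bottle, the jar and the other things on the counter where they are.

Things in the scene. Friction and masses are not known exactly. Their poses are not given: they have to be found in the camera images.
- caddy: fixed clear-walled tray with white floor, outer size 140 (its x) x 415 (its y) x 78 mm high; walls 5 mm, floor top 5 mm above the counter, open at the top when the cover is raised. Origin: centre of the underside; its -x side faces the robot, the cover hinge runs along its far (+x) top edge. The tall bottle or the short jar stands near its +y end; the rest of the floor is free for cups in a row
- cover (a joint): angle (rad) of the clear cover, a 140 x 415 x 6 mm panel with grey edges: 0 = lying shut on the walls, 1.57 = standing straight up, stop at 1.95. Stiff hinge: it stays wherever it is left, about 3 N at the bar moves it. Half raised at the start
- cover_hinge (a point): middle of the hinge line (parallel to the caddy's y), 78.5 mm above the counter, 70 mm from the caddy's centre along its +x; axes turn with the cover (at 0 they equal the caddy's)
- cover_bar (a point): middle of the cover's grab bar: a steel round bar 12 mm thick, 100 mm long, parallel to the hinge, 200 mm from it, lying in the plane of the panel; two side arms join it to the panel's free edge, leaving an opening 54 mm deep and 88 mm wide between bar and panel, so it can be pinched from above at any cover angle. Shut, it juts out 60 mm in front of the caddy
- cup0: sealed drink cup, dark with a white lid, 50 mm across, 55 mm high, 150 g; origin at the centre of its underside, z up. Three to five such identical cups are on the counter (None if absent)
- cup1: sealed drink cup, dark with a white lid, 50 mm across, 55 mm high, 150 g; origin at the centre of its underside, z up. Three to five such identical cups are on the counter (None if absent)
- cup2: sealed drink cup, dark with a white lid, 50 mm across, 55 mm high, 150 g; origin at the centre of its underside, z up. Three to five such identical cups are on the counter (None if absent)
- cup3: sealed drink cup, dark with a white lid, 50 mm across, 55 mm high, 150 g; origin at the centre of its underside, z up. Three to five such identical cups are on the counter (None if absent)
- cup4: sealed drink cup, dark with a white lid, 50 mm across, 55 mm high, 150 g; origin at the centre of its underside, z up. Three to five such identical cups are on the counter (None if absent)
- bottle: tall amber bottle, 48 mm across, 130 mm high (too tall for the shut cover), origin at the centre of its underside; stands in the caddy near its +y end or on the drip tray; leave it
- jar: short glass jar, 60 mm across, 55 mm high (fits below the shut cover), origin at the centre of its underside; stands wherever the bottle does not; leave it
- bucket: loose empty steel ice bucket, open at the top: outer diameter 108 mm at the foot, 120 mm at the rim, 68 mm high, wall 4 mm, floor 4 mm, 450 g; origin at the centre of its underside, z up
- mat: round black mat lying flush on the counter, 136 mm across, 1 mm thick (no obstacle); origin at its centre; where the bucket belongs
- drip_tray: fixed flat square steel tray 110 x 110 x 5 mm on which the other of bottle and jar stands; origin at the centre of its underside
- mug: white mug, 76 mm across, 85 mm high; bystander, origin at the centre of its underside
- carton: paper carton 70 x 70 x 100 mm; bystander, origin at the centre of its underside
- napkin_box: closed grey box 120 x 160 x 60 mm; bystander, origin at the centre of its underside
There are look-alikes about, which are no part of the job. What is shaped like the cup4 but green, turquoise or yellow is not meant.

How it is judged:
By the outcome, as a careful person would: the job done as asked, in the order asked, and still so for the second after the job is handed in, with the robot touching nothing.
Of cup0, cup1, cup2, cup3, cup4 only 3 to 5 are there at a start; the rules pass over those that are not, and their reading is None.
At some moment in a run one of cup0, cup1, cup2, cup3, cup4, bucket may be knocked a few centimetres aside while the robot is not near it.
It also fails if it takes over 210 s, if anything falls off the work surface, if the arm or the gripper's body presses on something with over 40 N, if the wrist force passes 120 N, or if a joint passes its speed limit or range.

## Working session

There is one attempt and no reset: what is moved stays moved. The work goes in short steps, Python scripts to look and compute and a tool call to move; the robot and the scene stay as the last step left them, time stands still between calls to the robot, and variables do not carry over. Pictures are saved under pics/ and viewed, and the job is handed in when it is done.

Besides the shell and the picture viewer there is one more tool, called after "Emit:" as name([rows], argument=value, ...), one row to a line, values as JSON. step_arm: Moves the arm, as the interface text tells. Its arguments: {"type":"object","properties":{"linear":{"type":"array"},"yaw":{"type":"array"},"gripper":{"type":"array"}},"required":["linear","yaw","gripper"]}

```bash
mkdir -p pics; ls; cat > h.py <<'E'
import numpy as np, cv2
from cell import ctrl, cams
def save(im,name,scale=1):
    f=cv2.cvtColor(im["frame"],cv2.COLOR_RGB2BGR)
    cv2.imwrite(f"pics/{name}.png",f)
def rays(im,px):
    K=np.array(im["intrinsics"],float); k1=float(im["k1"])
    px=np.atleast_2d(np.array(px,float))
    d=np.stack([(px[:,0]-K[0,2])/K[0,0],(px[:,1]-K[1,2])/K[1,1]],1)
    s=d.copy()
    for _ in range(20):
        r2=(s**2).sum(1,keepdims=True); s=d/(1+k1*r2)
    return s
def pts(im,px):
    px=np.atleast_2d(np.array(px)).astype(int)
    s=rays(im,px); z=im["depth"][px[:,1],px[:,0]]
    P=np.c_[s*z[:,None],z,np.ones(len(z))]
    T=np.array(im["cam_to_world"])
    return (P@T.T)[:,:3], z
def onplane(im,px,h):
    s=rays(im,px); T=np.array(im["cam_to_world"]); d=np.c_[s,np.ones(len(s))]@T[:3,:3].T
    o=T[:3,3]; t=(h-o[2])/d[:,2]
    return o+d*t[:,None]
def proj(im,W):
    T=np.linalg.inv(np.array(im["cam_to_world"])); W=np.atleast_2d(W)
    P=np.c_[W,np.ones(len(W))]@T.T
    s=P[:,:2]/P[:,2:3]; r2=(s**2).sum(1,keepdims=True); s=s*(1+im["k1"]*r2)
    K=np.array(im["intrinsics"]); return np.c_[s[:,0]*K[0,0]+K[0,2],s[:,1]*K[1,1]+K[1,2]]
E
python3 - <<'E'
from h import *
st=ctrl.read_state(); print(st)
for c in ["top","side","wrist"]:
    im=cams.get_image(c); save(im,c+"0"); print(c,np.round(im["cam_to_world"],2).tolist(),im["k1"],im["intrinsics"][0][0])
E
```

```text
pics
{'clock': 0.0, 'qpos': array([-1.20781175,  0.62931945,  0.03847521,  1.51838837, -0.02699885,
        0.99629914, -0.02000538]), 'qd': array([ 0.00017862,  0.00025734,  0.00223984, -0.00112862,  0.00149922,
        0.00157172,  0.00129746]), 'tau': array([-3.88597691e-04, -5.63417387e+01,  1.22609898e+00, -1.93448067e+01,
        1.10155408e-02,  1.01170165e-02, -9.78798994e-06]), 'eef_pos': array([269.99498917, 590.62742497, 255.40042942]), 'tool_rot': array([3.14154802e+00, 1.89488220e-03, 1.14197958e+00]), 'force': array([ 0.62828481, -0.00958917, -0.94837439]), 'torque': array([ 0.00743423, -0.02826521, -0.01184524]), 'width': 85.30250027286496}
top [[0.01, -1.0, 0.06, 407.04], [-1.0, -0.01, 0.01, -1.23], [-0.0, -0.06, -1.0, 1386.89], [0.0, 0.0, 0.0, 1.0]] -0.1084917518229109 536.0976706686735
side [[0.9, -0.33, 0.3, 180.42], [-0.45, -0.63, 0.63, -666.99], [-0.01, -0.7, -0.71, 838.77], [0.0, 0.0, 0.0, 1.0]] 0.025111107069617666 458.22830379032797
wrist [[0.42, 0.86, 0.29, 196.84], [0.91, -0.39, -0.13, 623.96], [-0.0, 0.31, -0.95, 373.93], [0.0, 0.0, 0.0, 1.0]] -0.008989083153463877 292.3724744024968
```

View pics/top0.png

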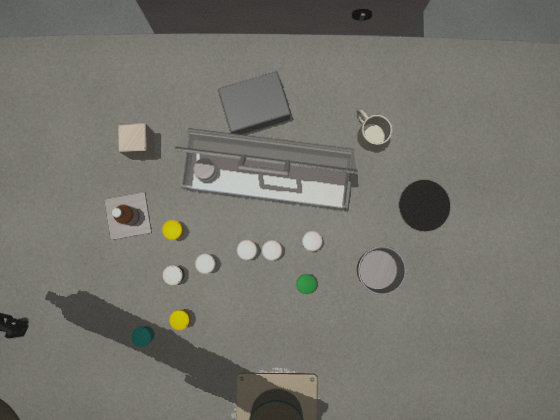

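View pics/side0.png

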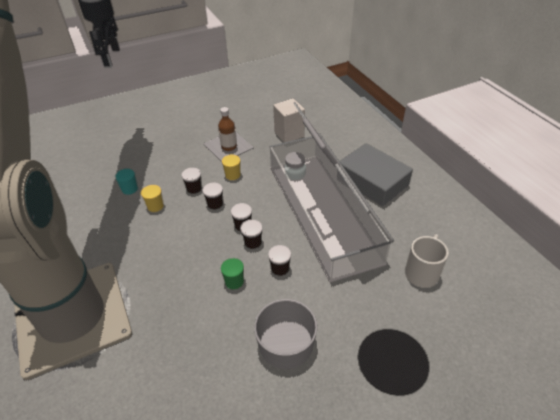

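View pics/wrist0.png

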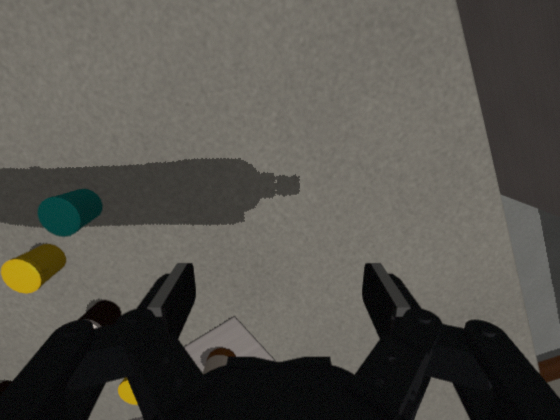

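The top picture shows five white-lidded cups at (247,250), (272,250), (312,241), (205,263) and (173,275). The look-alikes are yellow at (172,230) and (179,320), teal at (142,336) and green at (306,284). The jar at (205,170) is in the caddy and the bottle is on the drip tray, so the cover is to be shut at the end. Next I measure.

```bash
python3 - <<'E'
from h import *
im=cams.get_image("top")
for n in ["cup0","caddy","cover_bar","cover","bottle","jar","bucket","mat","drip_tray","mug","carton","napkin_box"]:
    for r in cams.regions_of("top",n):
        if r["conf"]<0.2: continue
        ys,xs=np.nonzero(r["pixels"]); P,z=pts(im,np.c_[xs,ys]); P=P[z>0]
        col=im["frame"][r["pixels"]].mean(0).astype(int)
        hz=np.percentile(P[:,2],90) if len(P) else 0
        top=P[P[:,2]>hz-6]
        print(n,round(r["conf"],2),np.round(r["pixel"]),len(xs),col,"hi",round(hz,1),"topmid",np.round((top.min(0)+top.max(0))/2,1),"range",np.round(np.percentile(P,2,axis=0)),np.round(np.percentile(P,98,axis=0)))
f=im["frame"][110:230,160:380]
cv2.imwrite("pics/c1.png",cv2.cvtColor(cv2.resize(f,None,fx=3.6,fy=3.6,interpolation=cv2.INTER_CUBIC),cv2.COLOR_RGB2BGR))
# side
im=cams.get_image("side")
for r in cams.regions_of("side","cup0"):
    print("side",round(r["conf"],2),np.round(r["pixel"]),im["frame"][r["pixels"]].mean(0).astype(int))
f=im["frame"][90:290,150:420]
cv2.imwrite("pics/c2.png",cv2.cvtColor(cv2.resize(f,None,fx=2.9,fy=2.9,interpolation=cv2.INTER_CUBIC),cv2.COLOR_RGB2BGR))
E
```

```text
cup0 0.75 [180. 317.] 345 [177 164   8] hi 57.7 topmid [241.7 245.1  57.4] range [219. 222.  10.] [263. 267.  60.]
cup0 0.67 [171. 276.] 315 [177 177 171] hi 57.8 topmid [352.  262.3  56.7] range [332. 241.  20.] [372. 284.  60.]
cup0 0.65 [307. 287.] 336 [ 56 133  68] hi 57.1 topmid [336.  -67.8  56.8] range [308. -91.  -1.] [358. -47.  60.]
cup0 0.61 [144. 336.] 363 [28 72 67] hi 57.8 topmid [198.7 340.1  57.6] range [177. 317.  10.] [220. 362.  60.]
cup0 0.59 [203. 266.] 290 [189 189 183] hi 57.6 topmid [383.1 181.3  56.3] range [361. 162.  14.] [403. 203.  60.]
cup0 0.55 [273. 251.] 317 [190 189 183] hi 57.6 topmid [419.   17.7  56.3] range [398.  -4.  46.] [440.  41.  59.]
cup0 0.55 [173. 229.] 342 [182 170  16] hi 57.7 topmid [466.6 267.7  57.5] range [444. 245.   0.] [487. 302.  60.]
cup0 0.53 [245. 248.] 297 [193 192 187] hi 57.9 topmid [418.1  81.1  57. ] range [397.  59.  49.] [439. 101.  60.]
cup0 0.5 [310. 240.] 315 [190 187 181] hi 57.4 topmid [442.7 -81.4  56.8] range [ 421. -105.    3.] [466. -60.  60.]
cup0 0.24 [205. 168.] 447 [132 129 126] hi 62.5 topmid [619.1 191.
[... 1695 characters left out ...]
] range [ 682. -272.   -1.] [ 772. -201.   86.]
carton 0.91 [136. 142.] 1194 [144 135 123] hi 102.1 topmid [690.  364.8 102.2] range [654. 330.   4.] [725. 399. 104.]
carton 0.72 [372. 130.] 1092 [128 124 114] hi 82.6 topmid [ 720.  -238.5   83.2] range [ 682. -273.   -2.] [ 775. -201.   86.]
napkin_box 0.69 [254. 104.] 3182 [108 108 105] hi 62.8 topmid [791.6  68.9  62.3] range [721. -12.  12.] [860. 146.  65.]
side 0.96 [154. 200.] [162 138  68]
side 0.95 [252. 232.] [135 125 122]
side 0.94 [125. 176.] [40 79 76]
side 0.83 [233. 268.] [ 59 111  67]
side 0.79 [233. 162.] [161 137  68]
side 0.78 [274. 263.] [140 131 127]
side 0.58 [242. 211.] [157 147 143]
side 0.56 [194. 178.] [120 111 107]
```

View pics/c1.png

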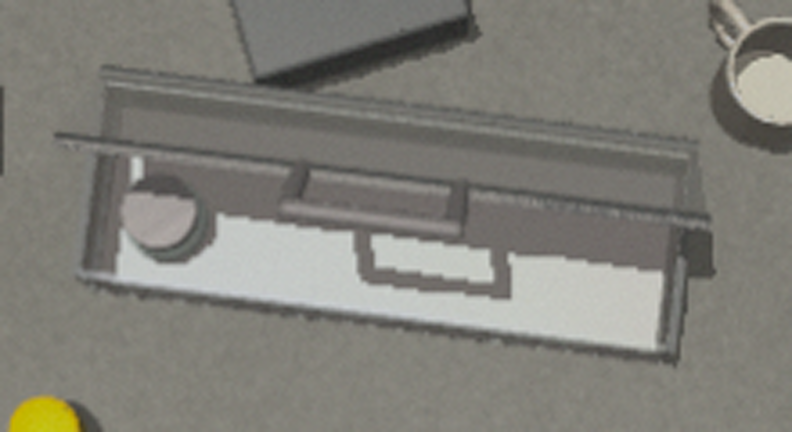

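View pics/c2.png

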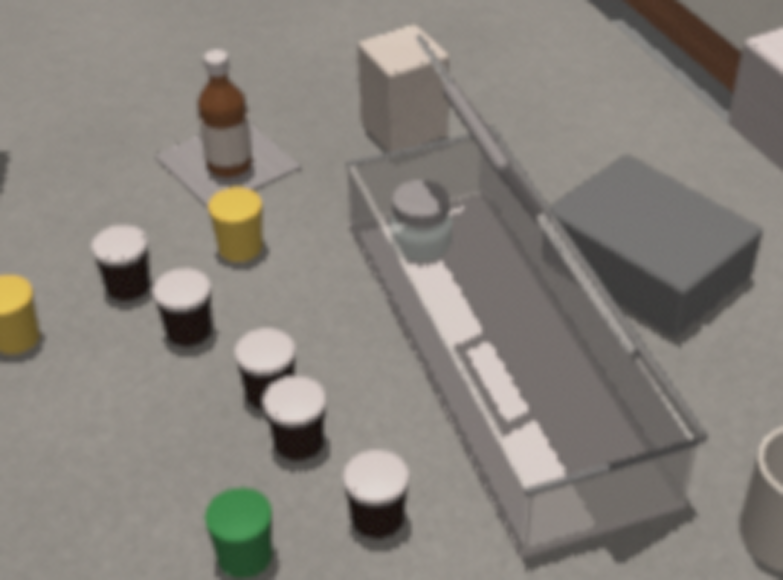

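```bash
python3 - <<'E'
from h import *
im=cams.get_image("top")
c=lambda x,y:(160+x/3.6,110+y/3.6)
A=onplane(im,[c(80,275),c(674,357)],78); print("front top edge",A.round(1), np.arctan2(*(A[0]-A[1])[[0,1]]))
B=onplane(im,[c(103,70),c(697,142)],80); print("hinge",B.round(1))
for u in range(263,284,0+20): pass
px=[(c(x,y)) for x,y in [(285,206),(370,218),(460,230)]]
px=[(round(a),round(b)) for a,b in px]
for (a,b) in px:
    q=[(a,b+k) for k in range(-3,4)]; P,z=pts(im,q); print(np.round(P,1).tolist())
# cover plane fit
r=[r for r in cams.regions_of("top","cover")][0]
ys,xs=np.nonzero(r["pixels"]); P,z=pts(im,np.c_[xs,ys]); 
np.save("cov.npy",P)
hi=P[P[:,2]>235]; print(len(hi),hi.mean(0),hi.min(0),hi.max(0))
# bins
for lo in range(80,260,20):
    s=P[(P[:,2]>=lo)&(P[:,2]<lo+20)]
    if len(s)>5:
        k=np.polyfit(s[:,1],s[:,0],1); print(lo,len(s),s.mean(0).round(1),k)
E
```

```text
front top edge [[ 571.1  239.8   78. ]
 [ 519.9 -167.    78. ]] 0.1252425956785201
hinge [[ 713.7  227.6   80. ]
 [ 668.2 -182.2   80. ]]
[[598.9, 87.0, 252.0], [596.3, 86.7, 254.7], [593.7, 86.4, 257.4], [591.2, 86.3, 259.2], [589.8, 86.6, 254.7], [588.0, 86.7, 252.9], [624.9, 105.8, 5.0]]
[[590.4, 35.4, 254.6], [588.1, 35.3, 255.9], [585.8, 35.2, 256.5], [584.0, 35.3, 254.6], [581.1, 35.1, 259.3], [618.4, 43.4, 0.4], [614.4, 43.0, 9.9]]
[[585.5, -18.1, 249.3], [582.7, -18.1, 252.9], [580.8, -18.1, 251.4], [578.1, -18.1, 255.2], [613.2, -21.8, 5.8], [610.5, -21.8, 6.5], [608.4, -21.9, 2.7]]
329 [578.46874393  34.18402328 308.84058049] [407.04436744 -18.19305276 235.50257666] [ 605.4732317    91.63372216 1386.89207852]
80 597 [685.9  22.1  89.6] [1.16699233e-01 6.83367744e+02]
100 583 [673.   22.5 109.9] [1.18381318e-01 6.70332360e+02]
120 595 [661.   26.3 130.1] [1.18864439e-01 6.57876663e+02]
140 583 [649.5  31.5 150. ] [1.17581405e-01 6.45835398e+02]
160 642 [637.6  32.  170.4] [1.14811066e-01 6.33894119e+02]
180 884 [623.   30.7 192.3] [1.13186491e-01 6.19492419e+02]
200 260 [618.   37.  202.6] [1.13598077e-01 6.13793252e+02]
220 46 [604.2  32.  229.8] [1.08467713e-01 6.00695344e+02]
240 297 [586.8  36.1 254.2] [1.17998592e-01 5.82570725e+02]
```

```bash
cat > go.py <<'E'
import sys
from h import *
def rel(x,y,z,yaw=None,st=None):
    st=st or ctrl.read_state(); p=st["eef_pos"]; w=st["tool_rot"][2]
    d=np.array([x,y,z])-p
    tx=np.array([np.cos(w),np.sin(w),0]); ty=np.array([np.sin(w),-np.cos(w),0])
    dy=0 if yaw is None else w-yaw
    dy=(dy+np.pi)%(2*np.pi)-np.pi
    return [round(float(d@tx),1),round(float(d@ty),1),round(float(-d[2]),1)],round(float(dy),3)
if __name__=="__main__":
    st=ctrl.read_state(); print(round(st["clock"],2),st["eef_pos"].round(1),st["tool_rot"].round(3),st["force"].round(1),round(st["width"],1))
    a=[float(v) for v in sys.argv[1:]]
    for i in range(0,len(a),4): print(rel(*a[i:i+4],st=st))
E
python3 go.py 515 43 261 -0.119
```

```text
1.0 [270.2 591.1 256.3] [-3.142  0.     1.142] [0.3 0.8 0.6] 85.8
([-396.7, 450.5, -4.7], 1.261)
```

Emit:
step_arm([
  [-396,450,-5],
  [-396,450,-5],
  [-396,450,-5],
  [-396,450,-5],
  [-396,450,-5],
  [-396,450,-5],
  [-396,450,-5],
  [-396,450,-5],
], yaw=[1.26,1.26,1.26,1.26,1.26,1.26,1.26,1.26], gripper=[-1,-1,-1,-1,-1,-1,-1,-1])

```text
clock: 1.67
eef_pos: [406.8, 285.1, 259.5]
tool_rot: [-3.141, -0.001, 0.136]
force: [1.6, -0.1, 0.3]
width: -0.1
```

```bash
python3 go.py 515 43 261 -0.119
```

```text
1.67 [406.8 285.1 259.5] [-3.141e+00 -1.000e-03  1.360e-01] [ 1.6 -0.1  0.3] -0.1
([74.4, 254.6, -1.5], 0.255)
```

Emit:
step_arm([
  [70,240,-1],
  [70,240,-1],
  [70,240,-1],
  [70,240,-1],
  [70,240,-1],
  [70,240,-1],
  [70,240,-1],
  [70,240,-1],
], yaw=[0.25,0.25,0.25,0.25,0.25,0.25,0.25,0.25], gripper=[-1,-1,-1,-1,-1,-1,-1,-1])

```text
clock: 2.33
eef_pos: [510.4, 56.0, 260.3]
tool_rot: [3.141, -0.001, -0.115]
force: [-0.7, 0.7, 0.2]
width: -0.3
```

```bash
python3 - <<'E'
from h import *
for c in ["wrist","side"]: save(cams.get_image(c),c+"1")
E
python3 go.py 585 35 261 -0.119
```

```text
2.43 [509.2  60.  260. ] [-3.141e+00  1.000e-03 -1.080e-01] [-0.4  1.  -0. ] 0.2
([78.1, 16.7, -1.0], 0.011)
```

View pics/side1.png

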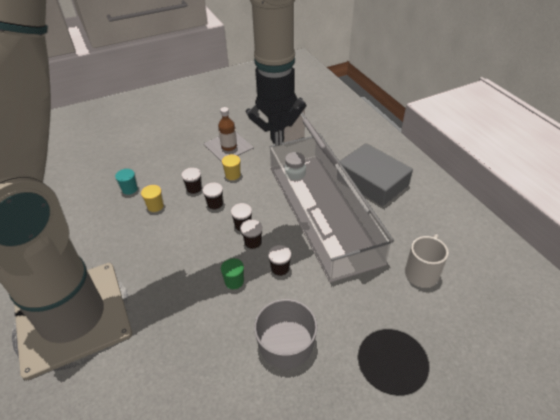

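View pics/wrist1.png

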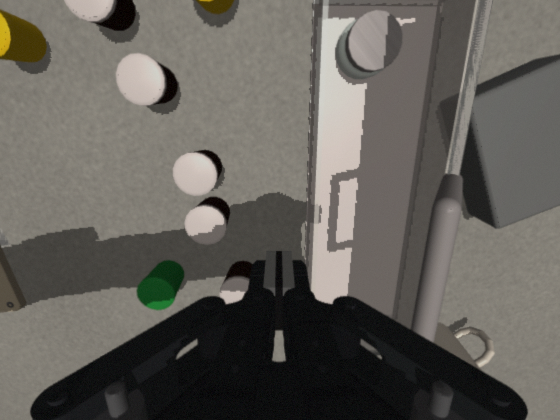

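Emit:
step_arm([
  [15,16,-1],
  [30,16,-1],
  [45,16,-1],
  [58,16,-1],
  [70,16,-7],
  [82,16,-12],
  [94,16,-16],
  [106,16,-19],
], yaw=[0.01,0.01,0.01,0.01,0.01,0.01,0.01,0.01], gripper=[-1,-1,-1,-1,-1,-1,-1,-1])

```text
clock: 3.1
eef_pos: [611.6, 34.9, 279.2]
tool_rot: [-3.141, 0.004, -0.114]
force: [-3.3, 0.7, 2.6]
width: -0.1
```

Emit:
step_arm([
  [12,0,-2],
  [24,0,-4],
  [36,0,-6],
  [48,0,-7],
  [60,0,-7],
  [72,0,-7],
  [82,0,-6],
  [92,0,-5],
], yaw=[0,0,0,0,0,0,0,0], gripper=[-1,-1,-1,-1,-1,-1,-1,-1])

```text
clock: 3.77
eef_pos: [703.7, 24.6, 283.6]
tool_rot: [-3.14, 0.003, -0.114]
force: [-1.4, 1.3, 0.4]
width: -0.1
```

Emit:
step_arm([
  [0,0,0],
  [-30,0,0],
  [-60,0,0],
  [-90,0,0],
  [-120,0,0],
  [-150,0,0],
  [-190,0,0],
  [-220,0,0],
], yaw=[0,0,0,0,0,0,0,0], gripper=[-1,-1,-1,-1,-1,-1,-1,-1])

```text
clock: 4.43
eef_pos: [482.1, 48.8, 283.8]
tool_rot: [-3.141, 0.002, -0.115]
force: [-0.7, -0.7, 0.6]
width: -0.1
```

```bash
python3 - <<'E'
from h import *
for c in ["top","side"]: save(cams.get_image(c),c+"2")
E
python3 go.py
```

```text
4.53 [479.8  49.2 283.8] [-3.14   0.006 -0.114] [ 0.9  0.5 -0.7] -0.1
```

View pics/side2.png

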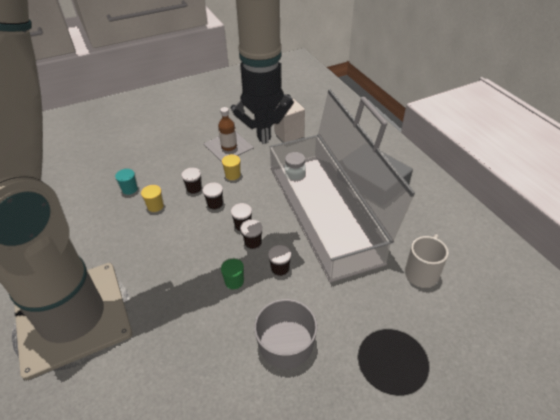

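View pics/top2.png

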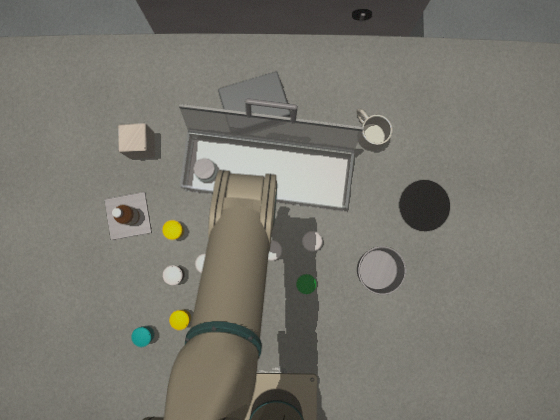

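```bash
cat >> h.py <<'E'
CX,CY,CW=618.5,30.0,-0.119
def cad(x,y,z):
    c,s=np.cos(CW),np.sin(CW); return [CX+c*x-s*y,CY+s*x+c*y,z]
def cups(cam="top",h=55):
    im=cams.get_image(cam); out=[]
    for r in cams.regions_of(cam,"cup0"):
        m=r["pixels"]; f=im["frame"].astype(int)
        wh=m&(f.min(2)>110)&(f.max(2)-f.min(2)<40)
        if wh.sum()<60: continue
        wh=wh.astype(np.uint8); n,l,s,c=cv2.connectedComponentsWithStats(wh); k=1+np.argmax(s[1:,4])
        ys,xs=np.nonzero(l==k); (u,v),rad=cv2.minEnclosingCircle(np.c_[xs,ys].astype(np.float32))
        P=onplane(im,[[u,v]],h)[0]; P2=onplane(im,[[xs.mean(),ys.mean()]],h)[0]
        out.append((round(r["conf"],2),(round(u),round(v)),round(rad,1),P.round(1)[:2],P2.round(1)[:2]))
    return im,out
E
python3 - <<'E'
from h import *
im,o=cups()
for x in o: print(x)
f=cv2.cvtColor(im["frame"],cv2.COLOR_RGB2BGR); f=cv2.resize(f,None,fx=4,fy=4,interpolation=cv2.INTER_CUBIC)
def dr(pp,col):
    p=((proj(im,np.array(pp,float))+.5)*4).astype(int); cv2.polylines(f,[p],True,col,1)
for z,a,b,col in [(78,70,207.5,(0,0,255)),(5,65,202.5,(0,255,0))]:
    dr([cad(-a,-b,z),cad(a,-b,z),cad(a,b,z),cad(-a,b,z)],col)
cv2.imwrite("pics/c3.png",f[380:860,680:1480])
E
```

```text
(0.93, (172, 274), 10.1, array([353.2, 265.8]), array([353.1, 264.8]))
(0.74, (272, 256), 4.7, array([404.1,  16.2]), array([403.8,  16.4]))
(0.73, (315, 240), 8.5, array([442.7, -90.1]), array([442.7, -96.6]))
(0.66, (200, 262), 8.6, array([384.2, 193.7]), array([384.5, 195.9]))
```

View pics/c3.png

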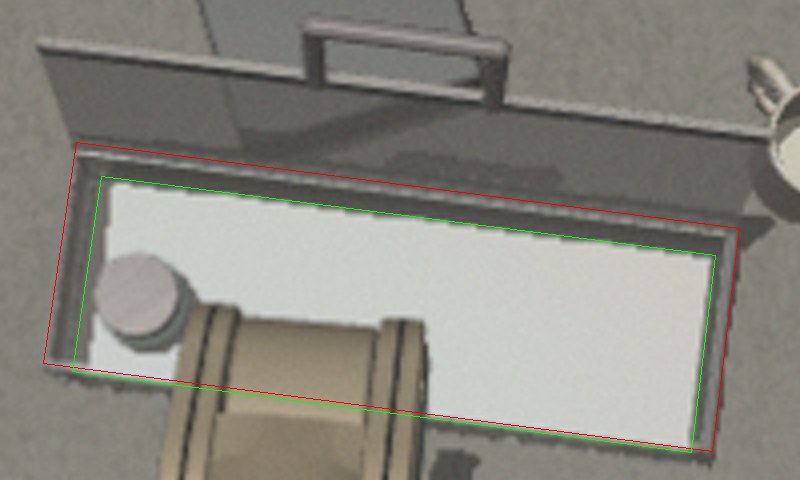

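```bash
sed -i 's/^CX,CY,CW=.*/CX,CY,CW=616.0,27.0,-0.119/' h.py; python3 go.py 442.7 -81.4 130 -0.119 442.7 -81.4 38 -0.119
```

```text
4.63 [485.6  48.6 284.6] [-3.14e+00 -1.00e-03 -1.15e-01] [ 0.9 -0.6  0.2] -0.0
([-27.7, 134.1, 154.6], 0.004)
([-27.7, 134.1, 246.6], 0.004)
```

Emit:
step_arm([
  [-28,134,155],
  [-28,134,155],
  [-28,134,155],
  [-28,134,155],
  [-28,134,155],
  [-28,134,155],
  [-28,134,155],
  [-28,134,155],
], yaw=[0,0,0,0,0,0,0,0], gripper=[1,1,1,1,1,1,1,1])

```text
clock: 5.3
eef_pos: [444.0, -82.7, 129.0]
tool_rot: [-3.141, -0.001, -0.118]
force: [0.7, 0.5, 0.5]
width: 85.4
```

```bash
python3 - <<'E'
from h import *
for c in ["wrist","top"]: save(cams.get_image(c),c+"3")
im,o=cups()
for x in o: print(x)
E
python3 go.py 442.7 -81.4 38 -0.119
```

```text
(0.76, (246, 249), 10.1, array([419. ,  80.6]), array([419. ,  80.3]))
(0.76, (271, 249), 10.1, array([419.9,  18.5]), array([419.3,  18.5]))
(0.69, (205, 264), 10.1, array([381.4, 183.2]), array([382.6, 183.1]))
(0.64, (172, 274), 10.1, array([353.2, 265.8]), array([352.9, 264.6]))
(0.56, (270, 103), 25.7, array([789.9,  25.4]), array([789.3,  26. ]))
5.5 [443.9 -81.5 129.9] [-3.141e+00 -3.000e-03 -1.150e-01] [-0.  -0.9 -0.2] 85.5
([-1.2, 0.0, 91.9], 0.004)
```

View pics/wrist3.png

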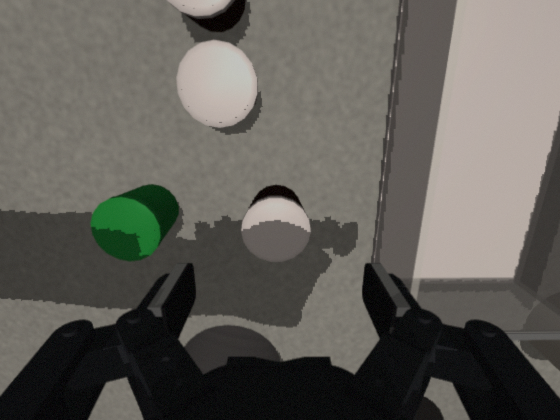

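View pics/top3.png

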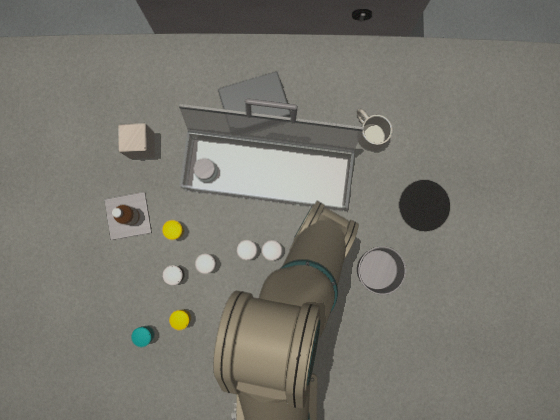

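```bash
python3 - <<'E'
from h import *
im,o=cups("wrist")
for x in o: print(x)
print(onplane(im,[[276,228]],55))
E
```

```text
(0.78, (200, 0), 33.0, array([416.5,  62.7]), array([415.9,  59.4]))
(0.73, (276, 228), 34.2, array([442.8, -80.5]), array([444. , -69.8]))
(0.59, (218, 85), 43.7, array([418.4,  17.5]), array([418.2,  17.4]))
[[442.80989273 -80.52675061  55.        ]]
```

The wrist picture shows the white-lidded cup at (276,228), centred between the fingers, with green at (130,225) to its left. That puts the cup at (442.8,-80.5), which agrees with the top camera. I go down and grip.

Emit:
step_arm([
  [-1,0,30],
  [-1,0,60],
  [-1,-1,80],
  [-1,-1,91],
  [-1,-1,91],
  [-1,-1,91],
  [-1,-1,91],
  [-1,-1,91],
], yaw=[0,0,0,0,0,0,0,0], gripper=[1,1,1,1,1,-1,-1,-1])

```text
clock: 6.27
eef_pos: [442.1, -81.4, 38.7]
tool_rot: [-3.141, -0.001, -0.117]
force: [-0.2, 0.5, -0.6]
width: 51.5
```

Emit:
step_arm([
  [0,0,0],
  [0,0,0],
  [0,0,0],
  [0,0,-20],
  [0,0,-50],
  [0,0,-90],
  [0,0,-120],
  [0,0,-120],
], yaw=[0,0,0,0,0,0,0,0], gripper=[-1,-1,-1,-1,-1,-1,-1,-1])

```text
clock: 6.93
eef_pos: [444.2, -82.8, 162.7]
tool_rot: [3.141, -0.009, -0.118]
force: [0.2, -0.5, -1.1]
width: 48.6
```

```bash
python3 - <<'E'
from h import *
for s in [-165,-103,-41,21,83]: print(s,np.round(cad(0,s,0),1))
E
python3 go.py 596.4 -136.8 158 -0.119
```

```text
-165 [ 596.4 -136.8    0. ]
-103 [603.8 -75.3   0. ]
-41 [611.1 -13.7   0. ]
21 [618.5  47.9   0. ]
83 [625.9 109.4   0. ]
6.93 [444.2 -82.8 162.7] [ 3.141 -0.009 -0.118] [ 0.2 -0.5 -1.1] 48.6
([157.5, 35.7, 4.7], 0.001)
```

Emit:
step_arm([
  [30,7,5],
  [68,16,5],
  [106,25,5],
  [138,33,5],
  [157,36,5],
  [157,36,5],
  [157,36,30],
  [157,36,60],
], yaw=[0,0,0,0,0,0,0,0], gripper=[-1,-1,-1,-1,-1,-1,-1,-1])

```text
clock: 7.6
eef_pos: [594.2, -136.5, 98.9]
tool_rot: [3.141, -0.004, -0.118]
force: [0.1, 1.0, -1.4]
width: 48.7
```

```bash
python3 go.py 596.4 -136.8 45 -0.119
```

```text
7.6 [ 594.2 -136.5   98.9] [ 3.141 -0.004 -0.118] [ 0.1  1.  -1.4] 48.7
([2.2, 0.1, 53.9], 0.001)
```

Emit:
step_arm([
  [2,0,25],
  [2,0,45],
  [2,0,52],
  [2,0,54],
  [2,0,54],
  [2,0,54],
  [2,0,54],
  [2,0,54],
], yaw=[0,0,0,0,0,0,0,0], gripper=[-1,-1,-1,-1,-1,0.5,0.5,0.5])

```text
clock: 8.27
eef_pos: [597.0, -136.5, 45.1]
tool_rot: [3.141, -0.004, -0.118]
force: [4.7, -0.6, 0.0]
width: 64.2
```

Emit:
step_arm([
  [0,0,0],
  [0,0,0],
  [0,0,-20],
  [0,0,-50],
  [0,0,-90],
  [0,0,-110],
  [0,0,-110],
  [0,0,-110],
], yaw=[0,0,0,0,0,0,0,0], gripper=[0.5,0.5,0.5,0.5,0.5,1,1,1])

```text
clock: 8.93
eef_pos: [594.7, -136.1, 154.8]
tool_rot: [-3.141, -0.0, -0.118]
force: [-0.3, 1.1, -0.4]
width: 85.3
```

```bash
python3 - <<'E'
from h import *
for c in ["wrist","top"]:
    im,o=cups(c); save(im,c+"4")
    for x in o: print(c,x)
E
python3 go.py 419 18.5 130 -0.119
```

```text
wrist (0.88, (6, 35), 35.4, array([430.3,  13.2]), array([433.3,  11.7]))
wrist (0.82, (278, 218), 31.7, array([ 594.7, -136.8]), array([ 596.5, -127.9]))
9.13 [ 593.9 -135.6  152.4] [-3.141  0.004 -0.118] [-0.4 -0.1 -0.4] 85.4
([-191.8, -132.5, 22.4], 0.001)
```

View pics/wrist4.png

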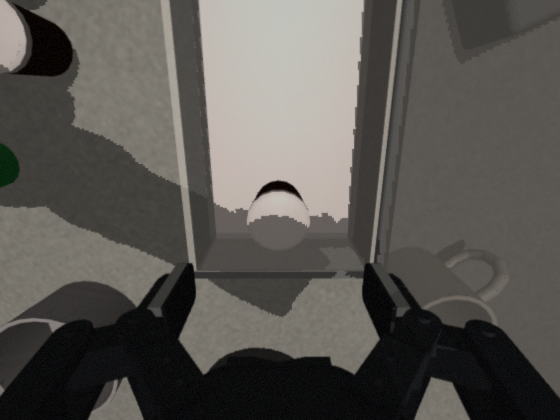

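Emit:
step_arm([
  [-34,-24,0],
  [-68,-47,0],
  [-102,-70,0],
  [-136,-94,0],
  [-170,-117,8],
  [-192,-132,20],
  [-192,-132,22],
  [-192,-132,22],
], yaw=[0,0,0,0,0,0,0,0], gripper=[1,1,1,1,1,1,1,1])

```text
clock: 9.8
eef_pos: [418.1, 18.5, 131.0]
tool_rot: [3.141, 0.004, -0.116]
force: [0.9, -0.1, 0.4]
width: 85.5
```

```bash
python3 - <<'E'
from h import *
for c in ["wrist","top"]:
    im,o=cups(c); save(im,c+"5")
    for x in o: print(c,x)
E
python3 go.py 419 18.5 38 -0.119
```

```text
wrist (0.95, (184, 0), 29.5, array([380.6, 164.1]), array([380.3, 161.6]))
wrist (0.88, (279, 228), 33.7, array([418.3,  19.3]), array([420.3,  30.2]))
wrist (0.64, (268, 142), 38.5, array([418.3,  79.9]), array([418.2,  80. ]))
top (0.81, (172, 275), 10.0, array([352.7, 265.2]), array([352.8, 264.7]))
top (0.61, (334, 180), 11.0, array([ 595.1, -135.8]), array([ 595.2, -137. ]))
10.0 [421.5  16.4 132.1] [ 3.141e+00 -1.000e-03 -1.190e-01] [ 1.3 -0.4  0.4] 85.5
([-2.7, -1.8, 94.1], -0.0)
```

View pics/wrist5.png

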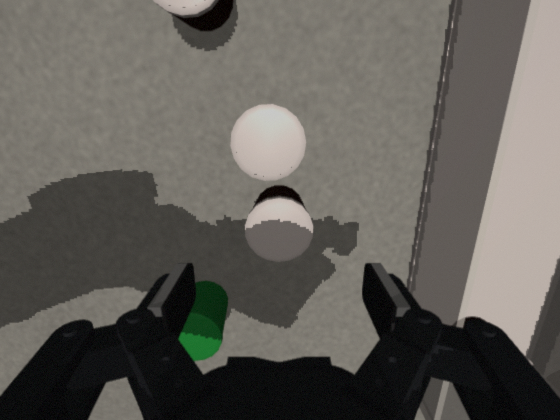

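The white-lidded target is at (279,228). Green at (205,320) is well behind the finger. I go down.

Emit:
step_arm([
  [-2,-1,30],
  [-2,-1,60],
  [-2,-1,82],
  [-2,-1,93],
  [-2,-1,93],
  [-2,-1,93],
  [-2,-1,93],
  [-2,-1,93],
], yaw=[0,0,0,0,0,0,0,0], gripper=[1,1,1,1,1,-1,-1,-1])

```text
clock: 10.67
eef_pos: [421.8, 18.7, 43.2]
tool_rot: [3.141, 0.004, -0.119]
force: [-1.2, 0.3, 1.1]
width: 51.6
```

Emit:
step_arm([
  [0,0,0],
  [0,0,0],
  [0,0,0],
  [0,0,-20],
  [0,0,-50],
  [0,0,-90],
  [0,0,-120],
  [0,0,-120],
], yaw=[0,0,0,0,0,0,0,0], gripper=[-1,-1,-1,-1,-1,-1,-1,-1])

```text
clock: 11.33
eef_pos: [424.5, 18.7, 167.0]
tool_rot: [-3.141, -0.003, -0.118]
force: [1.5, 0.2, -1.1]
width: 48.9
```

```bash
python3 go.py 603.8 -75.3 158 -0.119
```

```text
11.33 [424.5  18.7 167. ] [-3.141e+00 -3.000e-03 -1.180e-01] [ 1.5  0.2 -1.1] 48.9
([189.2, 72.2, 9.0], 0.001)
```

Emit:
step_arm([
  [34,13,9],
  [70,27,9],
  [106,41,9],
  [140,54,9],
  [170,66,9],
  [189,72,9],
  [189,72,20],
  [189,72,50],
], yaw=[0,0,0,0,0,0,0,0], gripper=[-1,-1,-1,-1,-1,-1,-1,-1])

```text
clock: 12.0
eef_pos: [604.1, -76.5, 113.9]
tool_rot: [3.14, -0.003, -0.119]
force: [0.7, -0.0, -1.9]
width: 48.6
```

```bash
python3 go.py 603.8 -75.3 49 -0.119
```

```text
12.0 [604.1 -76.5 113.9] [ 3.14e+00 -3.00e-03 -1.19e-01] [ 0.7 -0.  -1.9] 48.6
([-0.5, -1.1, 64.9], 0.0)
```

Emit:
step_arm([
  [0,-1,30],
  [0,-1,50],
  [0,-1,61],
  [0,-1,64],
  [0,-1,65],
  [0,-1,65],
  [0,-1,65],
  [0,-1,65],
], yaw=[0,0,0,0,0,0,0,0], gripper=[-1,-1,-1,-1,-1,-1,0.5,0.5])

```text
clock: 12.67
eef_pos: [603.6, -74.0, 47.6]
tool_rot: [3.14, -0.001, -0.118]
force: [4.9, 0.2, 1.1]
width: 63.9
```

Emit:
step_arm([
  [0,0,0],
  [0,0,0],
  [0,0,-20],
  [0,0,-50],
  [0,0,-90],
  [0,0,-106],
  [0,0,-106],
  [0,0,-106],
], yaw=[0,0,0,0,0,0,0,0], gripper=[0.5,0.5,0.5,0.5,0.5,1,1,1])

```text
clock: 13.33
eef_pos: [601.5, -73.6, 153.3]
tool_rot: [3.141, 0.003, -0.118]
force: [-0.3, -0.7, -0.4]
width: 85.1
```

```bash
python3 - <<'E'
from h import *
for c in ["wrist","top"]:
    im,o=cups(c); save(im,c+"6")
    for x in o: print(c,x)
E
python3 go.py 418.3 80.2 130 -0.119
```

```text
wrist (0.81, (1, 38), 31.5, array([433.7,  73.6]), array([436.5,  71.8]))
wrist (0.6, (276, 221), 31.4, array([599.2, -76.2]), array([600.4, -64.9]))
top (0.64, (334, 182), 7.4, array([ 590.3, -136.6]), array([ 587.5, -134.5]))
13.53 [600.1 -73.5 150.7] [ 3.141  0.008 -0.118] [ 0.5  0.6 -0.1] 85.9
([-198.7, -131.2, 20.7], 0.001)
```

View pics/wrist6.png

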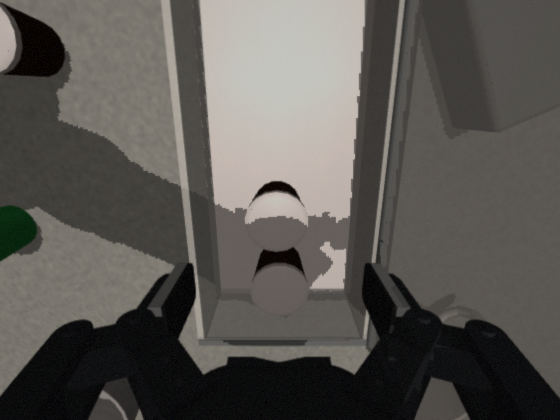

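Two cups now stand in the caddy, at (276,221) and (281,288). Next is the cup at (418,80).

Emit:
step_arm([
  [-34,-23,0],
  [-68,-45,0],
  [-102,-68,0],
  [-136,-90,0],
  [-170,-112,8],
  [-197,-131,20],
  [-197,-131,20],
  [-197,-131,20],
], yaw=[0,0,0,0,0,0,0,0], gripper=[1,1,1,1,1,1,1,1])

```text
clock: 14.2
eef_pos: [418.6, 80.6, 132.1]
tool_rot: [3.14, 0.01, -0.115]
force: [-0.8, -0.4, -0.1]
width: 85.0
```

```bash
python3 - <<'E'
from h import *
for c in ["wrist"]:
    im,o=cups(c); save(im,c+"7")
    for x in o: print(c,x)
E
python3 go.py 418.3 80.2 38 -0.119
```

```text
wrist (0.68, (531, 362), 9.6, array([618.6, -66.3]), array([619.6, -65.5]))
wrist (0.62, (202, 81), 44.3, array([382.5, 183.2]), array([382.7, 183.2]))
wrist (0.62, (278, 228), 33.6, array([418.2,  80.9]), array([419.9,  92.5]))
14.3 [421.7  78.8 133. ] [ 3.14   0.005 -0.118] [ 0.7 -0.3  0.1] 85.2
([-3.5, -1.0, 95.0], 0.001)
```

View pics/wrist7.png

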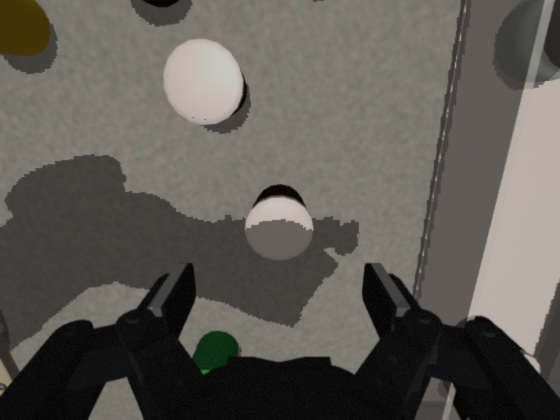

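The white-lidded target is centred at (278,228), so I grip it.

Emit:
step_arm([
  [-3,-1,30],
  [-3,-1,60],
  [-3,-1,82],
  [-3,-1,94],
  [-3,-1,94],
  [-3,-1,94],
  [-3,-1,94],
  [-3,-1,94],
], yaw=[0,0,0,0,0,0,0,0], gripper=[1,1,1,1,1,-1,-1,-1])

```text
clock: 14.97
eef_pos: [418.6, 80.1, 39.9]
tool_rot: [3.14, 0.003, -0.119]
force: [-0.2, -0.6, -0.4]
width: 51.5
```

Emit:
step_arm([
  [0,0,0],
  [0,0,0],
  [0,0,0],
  [0,0,-20],
  [0,0,-50],
  [0,0,-90],
  [0,0,-120],
  [0,0,-120],
], yaw=[0,0,0,0,0,0,0,0], gripper=[-1,-1,-1,-1,-1,-1,-1,-1])

```text
clock: 15.63
eef_pos: [420.7, 81.1, 163.6]
tool_rot: [-3.14, -0.003, -0.117]
force: [1.3, 0.7, -0.6]
width: 49.0
```

```bash
python3 go.py 612 -13.7 158 -0.119
```

```text
15.63 [420.7  81.1 163.6] [-3.14e+00 -3.00e-03 -1.17e-01] [ 1.3  0.7 -0.6] 49.0
([201.1, 71.7, 5.6], 0.002)
```

Emit:
step_arm([
  [38,13,5],
  [76,27,5],
  [114,41,5],
  [150,54,5],
  [182,66,5],
  [201,72,5],
  [201,72,18],
  [201,72,48],
], yaw=[0,0,0,0,0,0,0,0], gripper=[-1,-1,-1,-1,-1,-1,-1,-1])

```text
clock: 16.3
eef_pos: [612.1, -15.7, 112.1]
tool_rot: [3.14, -0.002, -0.118]
force: [1.2, -0.1, -1.2]
width: 48.8
```

```bash
python3 go.py 612 -13.7 46.5 -0.119
```

```text
16.3 [612.1 -15.7 112.1] [ 3.14e+00 -2.00e-03 -1.18e-01] [ 1.2 -0.1 -1.2] 48.8
([-0.3, -2.0, 65.6], 0.001)
```

Emit:
step_arm([
  [0,-1,30],
  [0,-1,50],
  [0,-1,61],
  [0,-1,64],
  [0,-1,65],
  [0,-1,65],
  [0,-1,65],
  [0,-1,65],
], yaw=[0,0,0,0,0,0,0,0], gripper=[-1,-1,-1,-1,-1,-1,0.5,0.5])

```text
clock: 16.97
eef_pos: [611.0, -13.6, 46.1]
tool_rot: [3.14, 0.0, -0.118]
force: [4.5, -0.1, 1.3]
width: 64.2
```

Emit:
step_arm([
  [0,0,0],
  [0,0,0],
  [0,0,-20],
  [0,0,-50],
  [0,0,-90],
  [0,0,-106],
  [0,0,-106],
  [0,0,-106],
], yaw=[0,0,0,0,0,0,0,0], gripper=[0.5,0.5,0.5,0.5,0.5,1,1,1])

```text
clock: 17.63
eef_pos: [608.9, -13.1, 151.7]
tool_rot: [3.141, 0.006, -0.118]
force: [-0.3, 0.5, -0.2]
width: 85.4
```

```bash
python3 - <<'E'
from h import *
for c in ["wrist","top"]:
    im,o=cups(c); save(im,c+"8")
    for x in o: print(c,x)
E
python3 go.py 382.5 183.2 130 -0.119
```

```text
wrist (0.92, (279, 218), 32.2, array([609. , -13.2]), array([610.3,  -4.1]))
wrist (0.7, (279, 350), 27.1, array([ 593.9, -141.8]), array([ 591.5, -144.4]))
top (0.87, (310, 178), 9.1, array([599.6, -75.6]), array([596.2, -74.8]))
top (0.83, (334, 180), 10.2, array([ 595.2, -135.7]), array([ 595.1, -138.5]))
17.83 [608.  -13.1 149.5] [ 3.141  0.009 -0.118] [ 0.7  0.4 -0.1] 85.3
([-247.1, -168.4, 19.5], 0.001)
```

View pics/wrist8.png

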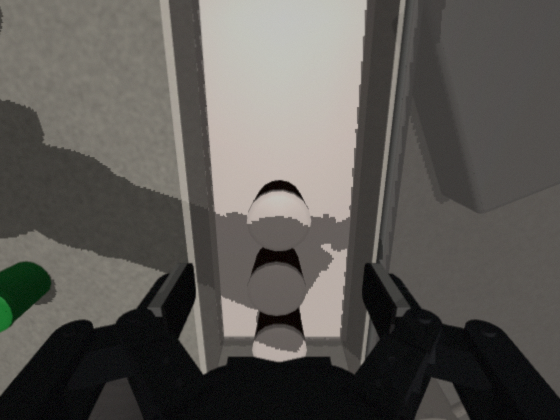

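Three cups stand in a row at (279,218), (277,285) and (280,350). Next is the cup at (382,183), with its yellow and white neighbours checked from above.

Emit:
step_arm([
  [-34,-23,0],
  [-68,-46,0],
  [-102,-69,0],
  [-136,-92,0],
  [-170,-116,0],
  [-204,-140,8],
  [-236,-161,19],
  [-246,-168,19],
], yaw=[0,0,0,0,0,0,0,0], gripper=[1,1,1,1,1,1,1,1])

```text
clock: 18.5
eef_pos: [377.3, 185.4, 131.0]
tool_rot: [3.139, 0.016, -0.112]
force: [-1.3, 0.1, -1.6]
width: 85.6
```

```bash
python3 - <<'E'
from h import *
for c in ["wrist"]:
    im,o=cups(c); save(im,c+"9")
    for x in o: print(c,x)
E
python3 go.py 382.5 183.2 38 -0.119
```

```text
wrist (0.79, (288, 228), 33.8, array([382.9, 185.4]), array([386. , 195.7]))
18.6 [381.1 184.  132.1] [ 3.139  0.011 -0.113] [ 0.9 -0.2  0.3] 85.4
([1.5, 0.6, 94.1], 0.006)
```

View pics/wrist9.png

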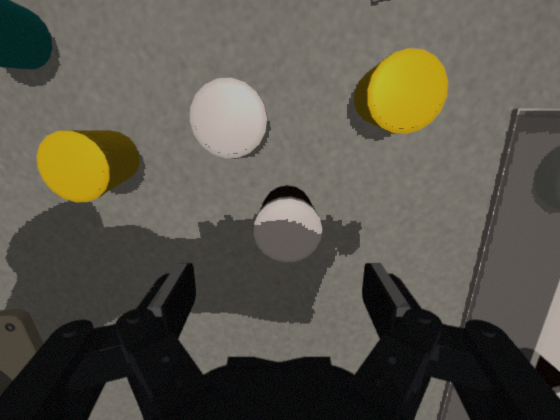

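Emit:
step_arm([
  [1,0,30],
  [1,0,60],
  [1,0,82],
  [1,0,93],
  [1,0,93],
  [1,0,93],
  [1,0,93],
  [1,0,93],
], yaw=[0,0,0,0,0,0,0,0], gripper=[1,1,1,1,1,-1,-1,-1])

```text
clock: 19.27
eef_pos: [385.8, 181.9, 41.0]
tool_rot: [3.141, 0.004, -0.118]
force: [-1.5, -0.4, 1.7]
width: 51.7
```

Emit:
step_arm([
  [0,0,0],
  [0,0,0],
  [0,0,0],
  [0,0,-20],
  [0,0,-50],
  [0,0,-90],
  [0,0,-120],
  [0,0,-120],
], yaw=[0,0,0,0,0,0,0,0], gripper=[-1,-1,-1,-1,-1,-1,-1,-1])

```text
clock: 19.93
eef_pos: [388.4, 183.2, 164.8]
tool_rot: [-3.138, -0.002, -0.117]
force: [1.2, 0.5, -1.1]
width: 48.6
```

```bash
python3 go.py 619 48 158 -0.119
```

```text
19.93 [388.4 183.2 164.8] [-3.138e+00 -2.000e-03 -1.170e-01] [ 1.2  0.5 -1.1] 48.6
([244.9, 107.3, 6.8], 0.002)
```

Emit:
step_arm([
  [37,16,6],
  [74,32,6],
  [111,49,6],
  [148,65,6],
  [185,81,6],
  [220,96,6],
  [245,107,6],
  [245,107,20],
], yaw=[0,0,0,0,0,0,0,0], gripper=[-1,-1,-1,-1,-1,-1,-1,-1])

```text
clock: 20.6
eef_pos: [623.1, 41.8, 141.2]
tool_rot: [3.137, -0.006, -0.122]
force: [0.7, -1.6, -0.5]
width: 49.2
```

```bash
python3 go.py 619 48 47 -0.119
```

```text
20.6 [623.1  41.8 141.2] [ 3.137 -0.006 -0.122] [ 0.7 -1.6 -0.5] 49.2
([-4.8, -5.7, 94.2], -0.003)
```

Emit:
step_arm([
  [0,0,0],
  [0,0,0],
  [0,0,0],
], yaw=[0,0,0], gripper=[-1,-1,-1])

```text
clock: 20.85
eef_pos: [615.0, 48.4, 138.6]
tool_rot: [3.141, 0.008, -0.117]
force: [0.6, -0.2, -0.9]
width: 48.8
```

```bash
python3 go.py 619 48 47 -0.119
```

```text
20.85 [615.   48.4 138.6] [ 3.141  0.008 -0.117] [ 0.6 -0.2 -0.9] 48.8
([4.0, -0.0, 91.6], 0.002)
```

Emit:
step_arm([
  [2,0,30],
  [2,0,60],
  [2,0,82],
  [2,0,90],
  [2,0,92],
  [2,0,92],
  [2,0,92],
  [2,0,92],
], yaw=[0,0,0,0,0,0,0,0], gripper=[-1,-1,-1,-1,-1,-1,0.5,0.5])

```text
clock: 21.52
eef_pos: [618.9, 47.0, 48.5]
tool_rot: [3.141, 0.003, -0.118]
force: [1.1, 0.2, 0.9]
width: 64.0
```

Emit:
step_arm([
  [0,0,0],
  [0,0,0],
  [0,0,-20],
  [0,0,-50],
  [0,0,-90],
  [0,0,-106],
  [0,0,-106],
  [0,0,-106],
], yaw=[0,0,0,0,0,0,0,0], gripper=[0.5,0.5,0.5,0.5,0.5,1,1,1])

```text
clock: 22.18
eef_pos: [619.0, 47.1, 154.2]
tool_rot: [-3.142, 0.003, -0.118]
force: [1.3, -0.1, 0.5]
width: 85.5
```

```bash
python3 - <<'E'
from h import *
for c in ["wrist","top","side"]:
    im,o=cups(c); save(im,c+"10")
    for x in o: print(c,x)
E
python3 go.py 353 265 130 -0.119
```

```text
wrist (0.77, (272, 346), 26.9, array([598.3, -79.8]), array([595.9, -84.1]))
wrist (0.59, (278, 218), 31.5, array([618.7,  47. ]), array([620.2,  56.5]))
top (0.91, (333, 180), 10.3, array([ 595.3, -135. ]), array([ 594.9, -136.2]))
top (0.73, (285, 174), 8.6, array([607.1, -12.4]), array([605.9, -13.4]))
top (0.64, (309, 177), 10.3, array([600.8, -74.8]), array([599.3, -75.6]))
side (0.89, (320, 192), 10.1, array([619.4,  43.8]), array([622.1,  47.7]))
side (0.79, (352, 244), 10.6, array([ 597.5, -136.1]), array([ 596.9, -134.4]))
side (0.71, (339, 228), 11.1, array([598.6, -81.8]), array([601.6, -78.8]))
side (0.63, (191, 174), 9.7, array([353.7, 257.1]), array([354.2, 259.3]))
side (0.61, (330, 208), 8.9, array([612.8, -13.4]), array([612.2, -15.4]))
22.48 [617.7  46.9 151.7] [ 3.14   0.008 -0.118] [ 0.1 -1.1 -0.5] 85.6
([-288.6, -185.4, 21.7], 0.001)
```

View pics/wrist10.png

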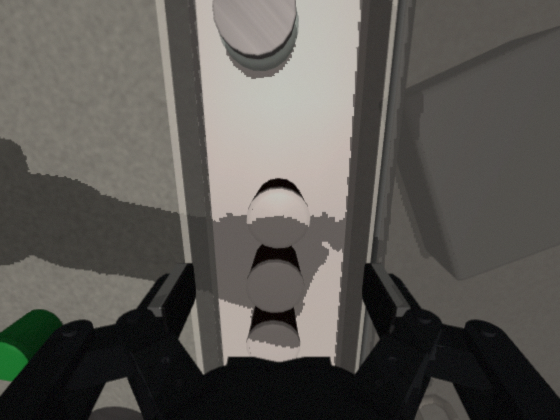

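View pics/side10.png

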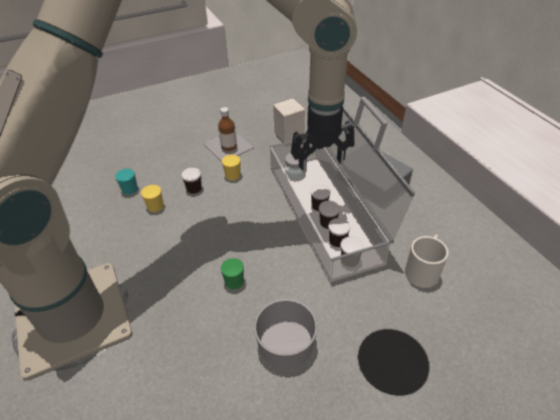

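Four cups are upright in the caddy at (320,192)–(352,244). The last white-lidded cup is at (191,176) in the side view.

Emit:
step_arm([
  [-34,-22,0],
  [-68,-44,0],
  [-102,-65,0],
  [-136,-87,0],
  [-170,-109,0],
  [-204,-131,0],
  [-238,-153,8],
  [-264,-170,14],
], yaw=[0,0,0,0,0,0,0,0], gripper=[1,1,1,1,1,1,1,1])

```text
clock: 23.15
eef_pos: [373.0, 248.5, 139.7]
tool_rot: [3.14, 0.008, -0.116]
force: [-0.7, 0.3, 0.1]
width: 85.4
```

Emit:
step_arm([
  [-16,-10,6],
  [-22,-14,7],
  [-22,-14,7],
  [-22,-14,7],
], yaw=[0,0,0,0], gripper=[1,1,1,1])

```text
clock: 23.48
eef_pos: [357.2, 262.7, 133.6]
tool_rot: [3.14, 0.004, -0.119]
force: [-0.1, -0.1, 0.2]
width: 85.3
```

```bash
python3 - <<'E'
from h import *
for c in ["wrist"]:
    im,o=cups(c); save(im,c+"11")
    for x in o: print(c,x)
E
python3 go.py 353 262.5 38 -0.119
```

```text
wrist (0.81, (272, 222), 34.2, array([352.9, 266.8]), array([352.9, 275.9]))
23.58 [357.9 262.2 133.8] [ 3.141  0.004 -0.121] [ 0.2 -0.4 -1. ] 85.2
([-4.9, 0.3, 95.8], -0.002)
```

View pics/wrist11.png

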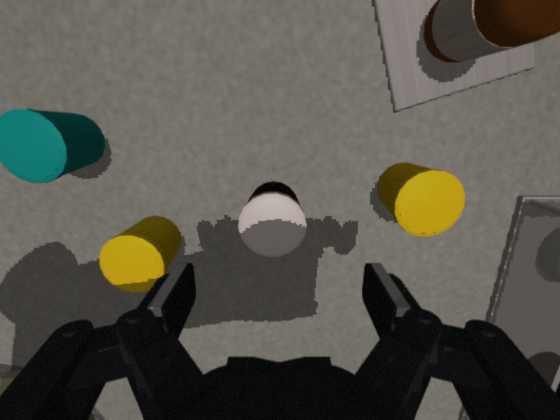

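Emit:
step_arm([
  [-5,-2,30],
  [-5,-3,60],
  [-5,-3,82],
  [-5,-3,95],
  [-5,-3,95],
  [-5,-3,95],
  [-5,-3,95],
  [-5,-3,95],
], yaw=[0,0,0,0,0,0,0,0], gripper=[1,1,1,1,1,-1,-1,-1])

```text
clock: 24.25
eef_pos: [351.9, 266.8, 39.4]
tool_rot: [3.142, 0.004, -0.119]
force: [0.3, -0.5, -0.4]
width: 51.3
```

Emit:
step_arm([
  [0,0,0],
  [0,0,0],
  [0,0,0],
  [0,0,-20],
  [0,0,-50],
  [0,0,-90],
  [0,0,-120],
  [0,0,-120],
], yaw=[0,0,0,0,0,0,0,0], gripper=[-1,-1,-1,-1,-1,-1,-1,-1])

```text
clock: 24.92
eef_pos: [353.8, 268.2, 163.3]
tool_rot: [-3.136, -0.001, -0.118]
force: [0.4, 0.4, -0.8]
width: 48.7
```

```bash
python3 go.py 626 109 158 -0.119
```

```text
24.92 [353.8 268.2 163.3] [-3.136e+00 -1.000e-03 -1.180e-01] [ 0.4  0.4 -0.8] 48.7
([289.0, 126.2, 5.3], 0.001)
```

Emit:
step_arm([
  [37,16,5],
  [74,32,5],
  [111,48,5],
  [148,65,5],
  [185,81,5],
  [220,96,5],
  [255,111,5],
  [280,122,5],
], yaw=[0,0,0,0,0,0,0,0], gripper=[-1,-1,-1,-1,-1,-1,-1,-1])

```text
clock: 25.58
eef_pos: [617.5, 110.4, 151.9]
tool_rot: [3.14, 0.004, -0.119]
force: [0.6, -0.5, -1.4]
width: 48.7
```

Emit:
step_arm([
  [8,4,0],
  [8,4,0],
  [8,4,0],
  [8,4,0],
], yaw=[0,0,0,0], gripper=[-1,-1,-1,-1])

```text
clock: 25.92
eef_pos: [620.7, 109.7, 151.3]
tool_rot: [-3.141, 0.009, -0.116]
force: [-0.2, 1.0, -1.2]
width: 49.2
```

```bash
python3 - <<'E'
from h import *
im=cams.get_image("wrist"); save(im,"wrist12")
E
python3 go.py 626 109 46 -0.119
```

```text
25.97 [620.8 109.9 151.5] [-3.141  0.008 -0.116] [ 0.6 -0.3 -2. ] 48.6
([5.3, 0.3, 105.5], 0.003)
```

View pics/wrist12.png

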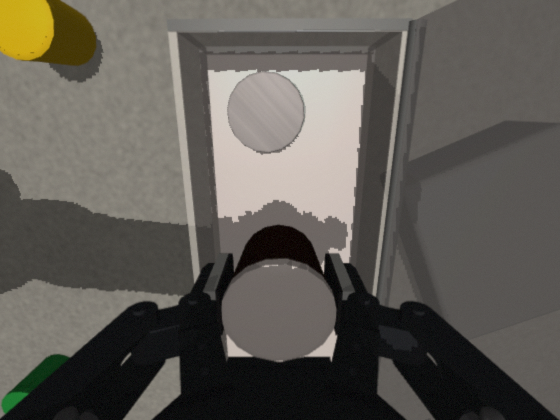

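Emit:
step_arm([
  [3,0,30],
  [3,0,60],
  [3,0,90],
  [3,0,102],
  [3,0,105],
  [3,0,105],
  [3,0,105],
  [3,0,105],
], yaw=[0,0,0,0,0,0,0,0], gripper=[-1,-1,-1,-1,-1,-1,0.5,0.5])

```text
clock: 26.63
eef_pos: [626.3, 107.5, 48.8]
tool_rot: [3.141, 0.003, -0.118]
force: [0.8, 0.3, 0.9]
width: 64.7
```

Emit:
step_arm([
  [0,0,0],
  [0,0,0],
  [0,0,-20],
  [0,0,-50],
  [0,0,-90],
  [0,0,-106],
  [0,0,-106],
  [0,0,-106],
], yaw=[0,0,0,0,0,0,0,0], gripper=[0.5,0.5,0.5,0.5,0.5,0.5,0.5,0.5])

```text
clock: 27.3
eef_pos: [626.3, 107.7, 154.4]
tool_rot: [-3.141, 0.003, -0.118]
force: [-0.5, 0.5, -0.6]
width: 63.9
```

```bash
cat > bk.py <<'E'
from h import *
def bucket(cam="top",n="bucket",hgt=68):
    im=cams.get_image(cam)
    for r in cams.regions_of(cam,n)[:2]:
        ys,xs=np.nonzero(r["pixels"]); 
        P,z=pts(im,np.c_[xs,ys]); P=P[z>0]
        s=P[abs(P[:,2]-hgt)<6][:,:2]
        if len(s)>20:
            A=np.c_[2*s,np.ones(len(s))]; c=np.linalg.lstsq(A,(s**2).sum(1),rcond=None)[0]
            (u,rad)=c[:2],np.sqrt(c[2]+c[0]**2+c[1]**2)
        else: u,rad=[0,0],0
        (cu,cv_),rp=cv2.minEnclosingCircle(np.c_[xs,ys].astype(np.float32))
        print(cam,n,round(r["conf"],2),np.round(r["pixel"]),"fit",np.round(u,1),round(float(rad),1),"encl",onplane(im,[[cu,cv_]],hgt)[0].round(1),"mean",onplane(im,[[xs.mean(),ys.mean()]],hgt)[0].round(1))
    return im
E
python3 - <<'E'
from bk import *
for c in ["top","side"]:
    im,o=cups(c); save(im,c+"13")
    for x in o: print(c,x)
im=bucket(); bucket("top","mat",1); bucket("side"); bucket("side","mat",1)
E
python3 go.py 372 -255 150 -0.6
```

```text
top (0.9, (260, 170), 9.3, array([616.4,  48. ]), array([614.2,  46.9]))
top (0.87, (334, 180), 10.5, array([ 595.3, -135.5]), array([ 594.6, -136.9]))
top (0.7, (284, 174), 10.1, array([609.5, -12.3]), array([608.6, -14.3]))
top (0.55, (309, 177), 10.7, array([600.3, -72.6]), array([600.3, -73.8]))
side (0.77, (339, 228), 11.4, array([599.4, -80.4]), array([603. , -76.1]))
side (0.74, (351, 244), 10.8, array([ 597. , -135.9]), array([ 596.7, -134.3]))
side (0.71, (321, 191), 9.2, array([623.3,  46.6]), array([623.5,  46.5]))
side (0.64, (329, 209), 10.2, array([608.9, -17.6]), array([610.3, -17.4]))
side (0.63, (311, 177), 8.5, array([626.5, 104.3]), array([627.3, 105.8]))
top bucket 0.95 [380. 274.] fit [ 372.2 -254.3] 57.4 encl [ 372.5 -253.1   68. ] mean [ 372.2 -253.    68. ]
top mat 0.48 [372. 130.] fit [ 729.6 -242.1] 24.6 encl [ 740.9 -233.9    1. ] mean [ 735.2 -246.3    1. ]
side bucket 0.72 [286. 332.] fit [ 372.4 -257.7] 57.7 encl [ 365.9 -272.4   68. ] mean [ 366.3 -271.    68. ]
side mat 0.63 [397. 361.] fit [ 540.5 -382.9] 48.0 encl [ 538.  -385.1    1. ] mean [ 539.3 -385.6    1. ]
27.9 [625.5 107.4 152.7] [ 3.14   0.006 -0.118] [-0.5 -0.2  0.3] 64.1
([-209.1, 389.8, 2.7], 0.482)
```

View pics/side13.png

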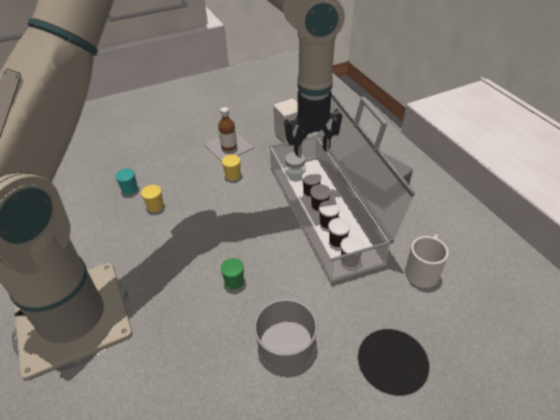

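View pics/top13.png

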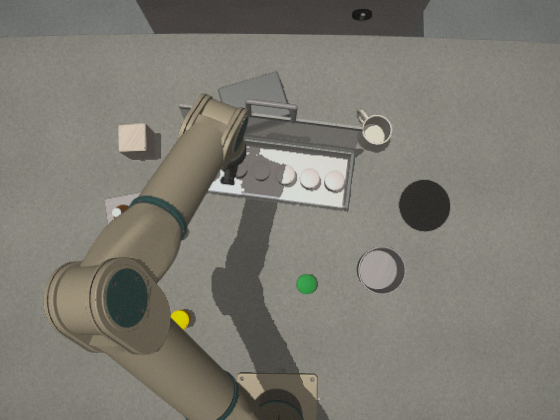

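Emit:
step_arm([
  [-18,34,0],
  [-36,68,0],
  [-54,102,0],
  [-72,136,0],
  [-90,170,0],
  [-108,204,0],
  [-126,238,0],
  [-144,272,0],
], yaw=[0,0.1,0.2,0.3,0.4,0.48,0.52,0.52], gripper=[-1,-1,-1,-1,-1,-1,-1,-1])

```text
clock: 28.57
eef_pos: [449.5, -146.9, 154.1]
tool_rot: [3.138, 0.004, -0.639]
force: [0.6, -0.3, -0.4]
width: 0.3
```

```bash
python3 - <<'E'
from h import *
im=cams.get_image("top"); f=im["frame"].astype(int)
m=(f.max(2)<62).astype(np.uint8); n,l,s,c=cv2.connectedComponentsWithStats(m)
for k in range(1,n):
    if abs(c[k][0]-425)<15 and abs(c[k][1]-205)<15: 
        ys,xs=np.nonzero(l==k); e=cv2.fitEllipse(np.c_[xs,ys][cv2.convexHull(np.c_[xs,ys].astype(np.int32),returnPoints=False)[:,0]].astype(np.float32)); print(s[k],c[k],e,onplane(im,[c[k],e[0]],1))
E
python3 go.py 372 -255 110 -0.64
```

```text
[ 399  180   51   51 2012] [424.23856859 205.16699801] ((424.236083984375, 205.16233825683594), (49.837181091308594, 50.86139678955078), 147.30856323242188) [[ 539.86037943 -379.11738597    1.        ]
 [ 539.87251438 -379.11086044    1.        ]]
28.62 [ 444.4 -154.9  155.2] [ 3.132e+00  2.000e-03 -6.490e-01] [-4.5 -4.8  0.4] 0.2
([2.9, 123.5, 45.2], -0.009)
```

Emit:
step_arm([
  [3,30,0],
  [3,60,0],
  [3,90,15],
  [3,118,30],
  [3,123,45],
  [3,123,45],
  [3,123,45],
], yaw=[0,0,0,0,0,0,0], gripper=[-1,-1,-1,-1,-1,-1,-1])

```text
clock: 29.2
eef_pos: [379.3, -246.1, 109.3]
tool_rot: [3.139, 0.006, -0.639]
force: [0.4, 0.8, -0.2]
width: 0.2
```

```bash
python3 - <<'E'
from bk import *
im=bucket("wrist"); save(im,"wrist14"); bucket("top")
E
python3 go.py 372 -255 40 -0.64
```

```text
wrist bucket 0.96 [278. 233.] fit [ 372.2 -255.5] 56.7 encl [ 375.4 -251.4   68. ] mean [ 384.9 -238.4   68. ]
top bucket 0.57 [284. 172.] fit [609.6 -12.7] 16.9 encl [607.7 -13.   68. ] mean [608.1 -12.4  68. ]
top bucket 0.43 [375. 251.] fit [ 380.  -252.6] 50.0 encl [ 418.4 -243.8   68. ] mean [ 420.5 -242.9   68. ]
29.4 [ 380.7 -245.5  110. ] [ 3.138e+00  3.000e-03 -6.360e-01] [-0.2 -0.7 -1.8] -0.2
([-1.3, 12.8, 70.0], 0.004)
```

View pics/wrist14.png

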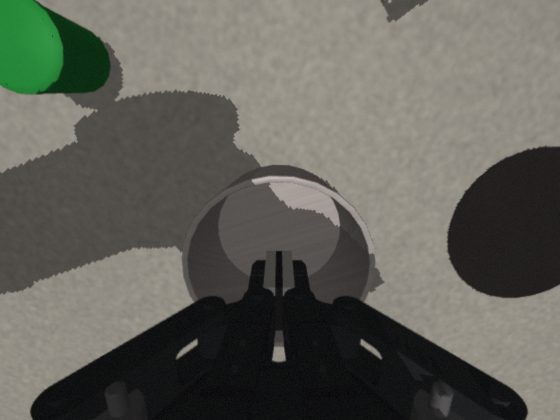

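The wrist view shows the empty bucket at (278,240) under the closed fingers and the black mat at (530,220). I lower the fingers into the bucket, then tow it along tool +x.

Emit:
step_arm([
  [-1,7,0],
  [-1,13,10],
  [-1,13,35],
  [-1,13,60],
  [-1,13,70],
  [-1,13,70],
], yaw=[0,0,0,0,0,0], gripper=[-1,-1,-1,-1,-1,-1])

```text
clock: 29.9
eef_pos: [369.7, -255.6, 38.2]
tool_rot: [3.138, 0.007, -0.638]
force: [-1.3, 0.2, 0.0]
width: -0.2
```

```bash
python3 go.py 539.9 -379.5 40 -0.64
```

```text
29.9 [ 369.7 -255.6   38.2] [ 3.138  0.007 -0.638] [-1.3  0.2  0. ] -0.2
([210.5, -1.8, -1.8], 0.002)
```

Emit:
step_arm([
  [12,0,-1],
  [22,0,-1],
  [32,0,-1],
  [44,0,-1],
  [58,0,-1],
  [72,0,-1],
  [86,-1,-1],
  [100,-1,-1],
], yaw=[0,0,0,0,0,0,0,0], gripper=[-1,-1,-1,-1,-1,-1,-1,-1])

```text
clock: 30.57
eef_pos: [451.2, -314.2, 41.1]
tool_rot: [3.138, 0.006, -0.637]
force: [-2.0, 1.9, 0.6]
width: -0.1
```

```bash
python3 - <<'E'
from bk import *
im=bucket("side"); save(im,"side15")
E
python3 go.py 539.9 -379.5 40 -0.64
```

```text
side bucket 0.76 [317. 348.] fit [ 433.5 -306. ] 57.0 encl [ 422.3 -310.9   68. ] mean [ 405.2 -323.5   68. ]
side bucket 0.35 [296. 165.] fit [618.4 188.2] 17.6 encl [602.7 150.9  68. ] mean [600.7 151.4  68. ]
30.67 [ 452.9 -315.9   41.3] [ 3.137e+00  2.000e-03 -6.360e-01] [-2.7  1.2  5.8] 0.2
([107.7, -0.5, 1.3], 0.004)
```

View pics/side15.png

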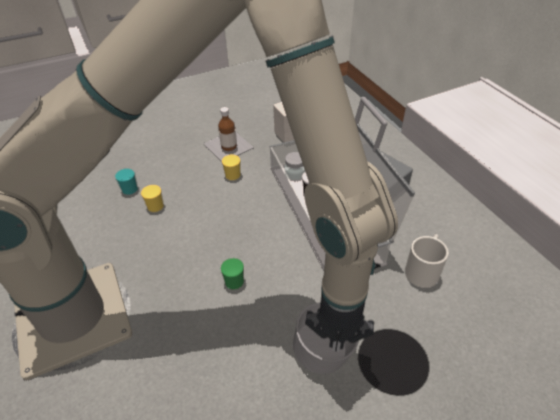

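Emit:
step_arm([
  [-3,0,-10],
  [-3,0,-14],
  [8,0,-14],
  [18,0,-14],
  [28,0,-14],
  [40,0,-14],
  [52,0,-14],
  [52,0,-14],
], yaw=[0,0,0,0,0,0,0,0], gripper=[-1,-1,-1,-1,-1,-1,-1,-1])

```text
clock: 31.33
eef_pos: [494.2, -346.7, 54.9]
tool_rot: [3.138, 0.002, -0.638]
force: [0.6, -0.2, 0.8]
width: 0.1
```

```bash
python3 - <<'E'
from bk import *
im=bucket("side"); save(im,"side16"); im=bucket("wrist"); save(im,"wrist16"); save(bucket("top"),"top16")
E
python3 go.py 539.9 -379.5 54 -0.64
```

```text
side bucket 0.87 [336. 351.] fit [ 461.9 -327.1] 57.2 encl [ 450.3 -338.    68. ] mean [ 438.1 -344.8   68. ]
wrist bucket 0.76 [168. 247.] fit [ 463.  -325.5] 56.8 encl [ 469.1 -317.    68. ] mean [ 475.  -299.4   68. ]
top bucket 0.65 [420. 258.] fit [ 451.2 -328.8] 45.6 encl [ 418.2 -347.3   68. ] mean [ 416. -347.   68.]
31.63 [ 492.8 -345.4   54. ] [ 3.138  0.005 -0.638] [0.1 0.7 0.6] 0.1
([58.1, -0.7, -0.0], 0.002)
```

View pics/wrist16.png

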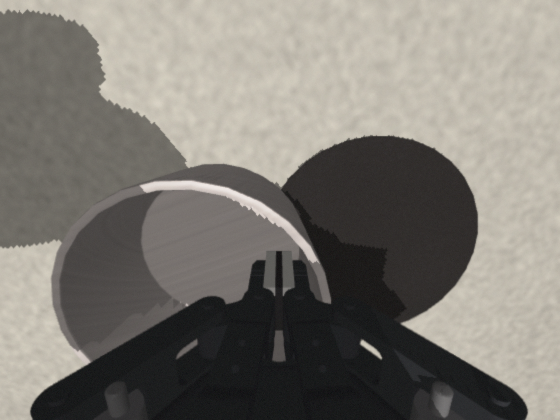

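View pics/top16.png

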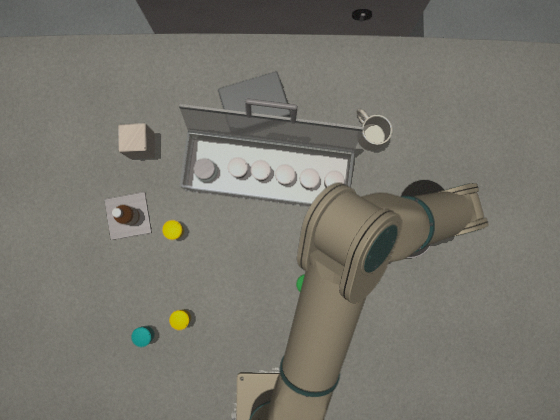

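Emit:
step_arm([
  [10,0,0],
  [22,-1,0],
  [36,-1,0],
  [50,-2,0],
  [64,-2,0],
  [76,-3,0],
  [84,-3,0],
  [89,-3,0],
], yaw=[0,0,0,0,0,0,0,0], gripper=[-1,-1,-1,-1,-1,-1,-1,-1])

```text
clock: 32.3
eef_pos: [565.7, -396.0, 53.3]
tool_rot: [3.138, 0.007, -0.638]
force: [-3.3, 3.1, 4.2]
width: -0.3
```

Emit:
step_arm([
  [2,0,0],
  [2,0,0],
  [2,0,0],
], yaw=[0,0,0], gripper=[-1,-1,-1])

```text
clock: 32.55
eef_pos: [567.3, -397.2, 53.3]
tool_rot: [3.138, 0.006, -0.638]
force: [-3.7, 2.3, 3.7]
width: 0.0
```

```bash
python3 - <<'E'
from bk import *
im=bucket("side"); save(im,"side17"); im=bucket("wrist"); save(im,"wrist17")
E
python3 go.py 539.9 -379.5 54 -0.64
```

```text
side bucket 0.56 [386. 360.] fit [ 535.2 -378.7] 57.2 encl [ 521.4 -386.9   68. ] mean [ 507.9 -391.5   68. ]
wrist bucket 0.79 [158. 254.] fit [ 537.4 -376.5] 56.4 encl [ 540.6 -367.3   68. ] mean [ 545.3 -349.4   68. ]
32.75 [ 567.6 -397.3   53.3] [ 3.138  0.006 -0.638] [-3.5  2.8  3.6] 0.6
([-32.9, 2.2, -0.7], 0.002)
```

View pics/wrist17.png

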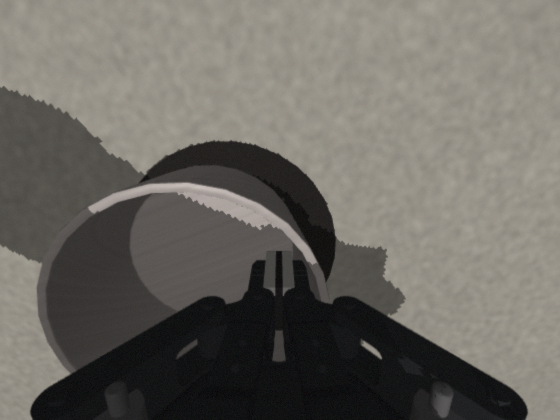

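Emit:
step_arm([
  [1,0,0],
  [3,0,0],
  [3,0,0],
  [-15,0,0],
  [-30,0,0],
  [-30,0,-30],
  [-30,0,-70],
  [-30,0,-100],
], yaw=[0,0,0,0,0,0,0,0], gripper=[-1,-1,-1,-1,-1,-1,-1,-1])

```text
clock: 33.42
eef_pos: [546.1, -380.9, 155.6]
tool_rot: [3.137, 0.0, -0.638]
force: [-0.0, -1.1, 1.2]
width: 0.1
```

Emit:
step_arm([
  [-40,0,0],
  [-80,0,-20],
  [-120,-30,-40],
  [-150,-60,-60],
  [-150,-90,-80],
  [-150,-120,-90],
  [-150,-120,-90],
  [-150,-120,-90],
], yaw=[0,0,0,0,0,0,0,0], gripper=[-1,-1,-1,-1,-1,-1,-1,-1])

```text
clock: 34.08
eef_pos: [499.7, -191.9, 244.6]
tool_rot: [3.14, -0.0, -0.631]
force: [-0.8, 0.0, 0.3]
width: -0.3
```

```bash
python3 - <<'E'
from bk import *
im=bucket("side"); save(im,"side18"); im=bucket("top"); save(im,"top18"); im=bucket("wrist"); save(im,"wrist18")
E
python3 go.py
```

```text
side bucket 0.86 [395. 350.] fit [ 536.7 -379.4] 57.4 encl [ 525.6 -389.1   68. ] mean [ 526.2 -389.8   68. ]
top bucket 0.79 [441. 210.] fit [ 536.7 -376.1] 56.4 encl [ 534.9 -374.8   68. ] mean [ 530.  -399.6   68. ]
top bucket 0.52 [234. 168.] fit [623.  107.3] 15.0 encl [621.2 104.8  68. ] mean [621.5 105.   68. ]
wrist bucket 0.86 [399. 276.] fit [ 536.6 -376.3] 57.0 encl [ 545.7 -356.4   68. ] mean [ 543.8 -357.8   68. ]
34.38 [ 495.5 -195.5  243.4] [ 3.137  0.005 -0.641] [ 0.1  0.6 -0.2] 0.1
```

View pics/top18.png

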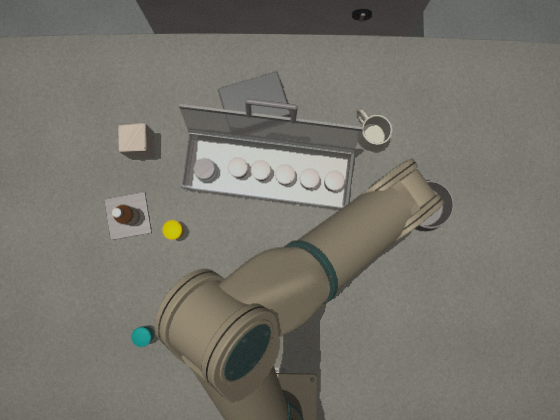

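View pics/side18.png

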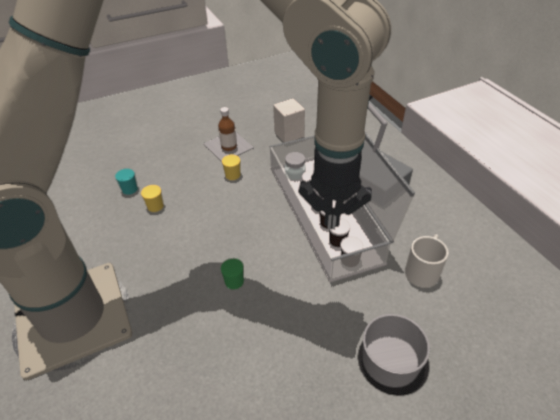

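The bucket measures (536.7,-376.3) against the mat at (539.9,-379.3). It is about 4.5 mm short in both cameras, so I nudge it again.

```bash
python3 go.py 537 -377 155 -0.64
```

```text
34.38 [ 495.5 -195.5  243.4] [ 3.137  0.005 -0.641] [ 0.1  0.6 -0.2] 0.1
([141.8, 120.6, 88.4], -0.001)
```

Emit:
step_arm([
  [25,25,0],
  [50,50,0],
  [75,75,20],
  [100,100,40],
  [125,120,60],
  [141,120,80],
  [141,120,88],
  [141,120,88],
], yaw=[0,0,0,0,0,0,0,0], gripper=[-1,-1,-1,-1,-1,-1,-1,-1])

```text
clock: 35.05
eef_pos: [535.5, -374.3, 152.5]
tool_rot: [3.138, 0.01, -0.64]
force: [-0.4, 1.0, -0.1]
width: -0.2
```

Emit:
step_arm([
  [0,0,0],
  [0,0,0],
], yaw=[0,0], gripper=[-1,-1])

```text
clock: 35.22
eef_pos: [537.3, -373.8, 156.5]
tool_rot: [3.138, 0.004, -0.638]
force: [0.3, -0.9, 0.2]
width: -0.1
```

```bash
python3 go.py 537 -377 54 -0.64
```

```text
35.22 [ 537.3 -373.8  156.5] [ 3.138  0.004 -0.638] [ 0.3 -0.9  0.2] -0.1
([1.6, 2.7, 102.5], 0.002)
```

Emit:
step_arm([
  [0,3,35],
  [0,3,70],
  [0,3,95],
  [0,3,102],
  [0,3,102],
  [0,3,102],
  [10,3,102],
  [20,3,102],
], yaw=[0,0,0,0,0,0,0,0], gripper=[-1,-1,-1,-1,-1,-1,-1,-1])

```text
clock: 35.88
eef_pos: [552.4, -389.7, 56.6]
tool_rot: [3.138, 0.001, -0.638]
force: [-0.4, 0.8, -0.6]
width: -0.1
```

Emit:
step_arm([
  [6,0,0],
  [10,0,0],
  [13,0,0],
  [13,0,0],
], yaw=[0,0,0,0], gripper=[-1,-1,-1,-1])

```text
clock: 36.22
eef_pos: [562.2, -397.0, 54.3]
tool_rot: [3.138, 0.003, -0.638]
force: [-1.0, 0.1, -0.6]
width: -0.1
```

```bash
python3 go.py 573.2 -402 54 -0.64
```

```text
36.22 [ 562.2 -397.    54.3] [ 3.138e+00  3.000e-03 -6.380e-01] [-1.   0.1 -0.6] -0.1
([11.9, -2.5, 0.3], 0.002)
```

Emit:
step_arm([
  [4,0,0],
  [7,0,0],
  [10,0,0],
  [12,0,0],
  [12,0,0],
  [12,0,0],
], yaw=[0,0,0,0,0,0], gripper=[-1,-1,-1,-1,-1,-1])

```text
clock: 36.72
eef_pos: [570.8, -403.4, 53.2]
tool_rot: [3.138, 0.006, -0.638]
force: [-3.1, 1.7, 1.5]
width: 0.0
```

```bash
python3 - <<'E'
from bk import *
bucket("wrist"); bucket("side")
E
python3 go.py 573.2 -402 54 -0.64
```

```text
wrist bucket 0.9 [160. 251.] fit [ 541.9 -381.8] 56.6 encl [ 545.2 -373.1   68. ] mean [ 550.3 -355.5   68. ]
side bucket 0.9 [393. 360.] fit [ 540.1 -384. ] 57.2 encl [ 527.8 -391.1   68. ] mean [ 513.9 -396.3   68. ]
side bucket 0.54 [228. 136.] fit [503.5 382.4] 22.1 encl [508.6 384.1  68. ] mean [500.9 373.2  68. ]
36.92 [ 570.9 -403.5   53.3] [ 3.138  0.005 -0.638] [-3.5  2.1  2. ] 0.1
([0.9, -2.5, -0.7], 0.002)
```

Emit:
step_arm([
  [-15,0,0],
  [-30,0,0],
  [-32,0,-20],
  [-32,0,-60],
  [-32,0,-100],
  [-60,0,-110],
  [-90,-20,-130],
  [-120,-50,-150],
], yaw=[0,0,0,0,0,0,0,0], gripper=[-1,-1,-1,-1,-1,-1,-1,-1])

```text
clock: 37.58
eef_pos: [504.3, -298.9, 203.1]
tool_rot: [3.136, 0.001, -0.644]
force: [0.3, 1.6, 0.1]
width: 0.2
```

```bash
python3 go.py 480 50 300 -0.119
```

```text
37.58 [ 504.3 -298.9  203.1] [ 3.136e+00  1.000e-03 -6.440e-01] [0.3 1.6 0.1] 0.2
([-228.8, -264.5, -96.9], -0.525)
```

Emit:
step_arm([
  [-25,-25,-25],
  [-50,-55,-50],
  [-80,-90,-75],
  [-110,-125,-97],
  [-140,-160,-97],
  [-170,-195,-97],
  [-200,-230,-97],
  [-228,-262,-97],
], yaw=[0,-0.1,-0.2,-0.3,-0.4,-0.5,-0.525,-0.525], gripper=[-0.1,-0.1,-0.1,-0.1,-0.1,-0.1,-0.1,-0.1])

```text
clock: 38.25
eef_pos: [483.5, 13.1, 299.1]
tool_rot: [-3.141, 0.001, -0.112]
force: [1.1, -0.3, 0.1]
width: 38.6
```

Emit:
step_arm([
  [0,0,0],
  [0,0,0],
  [0,0,0],
], yaw=[0,0,0], gripper=[-0.1,-0.1,-0.1])

```text
clock: 38.5
eef_pos: [483.4, 10.8, 298.5]
tool_rot: [3.14, 0.003, -0.113]
force: [1.0, -0.7, -0.5]
width: 38.5
```

```bash
python3 - <<'E'
from bk import *
im=bucket("side"); save(im,"side19"); im=bucket("top"); save(im,"top19")
im,o=cups()
for x in o: print(x)
f=im["frame"].astype(int); cv2.imwrite("pics/c19.png",cv2.resize(cv2.cvtColor(im["frame"][150:270,370:490],cv2.COLOR_RGB2BGR),None,fx=5,fy=5,interpolation=cv2.INTER_CUBIC))
r=cams.regions_of("top","cover")[0]; ys,xs=np.nonzero(r["pixels"]); P,z=pts(im,np.c_[xs,ys])
for lo in range(80,300,20):
    s=P[(P[:,2]>=lo)&(P[:,2]<lo+20)]
    if len(s)>5: k=np.polyfit(s[:,1],s[:,0],1); print(lo,len(s),s.mean(0).round(1),k.round(3), np.ptp(s[:,1]).round())
E
python3 go.py
```

```text
side bucket 0.96 [397. 352.] fit [ 537.7 -381.5] 57.4 encl [ 525.1 -391.3   68. ] mean [ 527.2 -391.6   68. ]
side bucket 0.25 [330. 214.] fit [608.6 -25.6] 19.3 encl [592.4 -40.1  68. ] mean [594.6 -36.   68. ]
top bucket 0.96 [429. 206.] fit [ 537.7 -377. ] 57.0 encl [ 536.9 -371.7   68. ] mean [ 536.4 -373.6   68. ]
(0.73, (237, 166), 10.8, array([626.1, 106.6]), array([626.3, 107.2]))
(0.72, (333, 180), 10.3, array([ 595.8, -134.8]), array([ 594.6, -136.2]))
(0.65, (285, 171), 9.2, array([615.8, -13.4]), array([619. , -14.4]))
(0.6, (309, 177), 9.7, array([601.3, -74.5]), array([604.4, -76.5]))
(0.19, (330, 126), 34.1, array([ 733.6, -124.6]), array([ 738.6, -128.4]))
80 617 [688.   26.1  89. ] [1.14000e-01 6.85034e+02] 435.0
100 563 [691.6  22.7 110.2] [1.18000e-01 6.88968e+02] 411.0
120 576 [695.3  21.9 130.2] [1.18000e-01 6.92703e+02] 412.0
140 603 [698.9  21.5 150. ] [1.17000e-01 6.96339e+02] 410.0
160 661 [702.8  23.1 170.2] [1.18000e-01 7.00114e+02] 412.0
180 657 [706.6  22.5 190.1] [1.18000e-01 7.03902e+02] 414.0
200 1004 [711.4  20.3 211.6] [1.18000e-01 7.09023e+02] 412.0
220 52 [712.6  25.  228.3] [1.14000e-01 7.09732e+02] 338.0
240 46 [715.8  21.2 250.2] [1.16000e-01 7.13336e+02] 111.0
260 244 [723.   21.9 275.9] [1.1900e-01 7.2036e+02] 109.0
280 84 [723.5  17.7 281.6] [1.05000e-01 7.21694e+02] 106.0
38.85 [482.7  10.1 298.1] [ 3.14   0.006 -0.115] [ 0.6 -0.6  0.4] 38.3
```

View pics/top19.png

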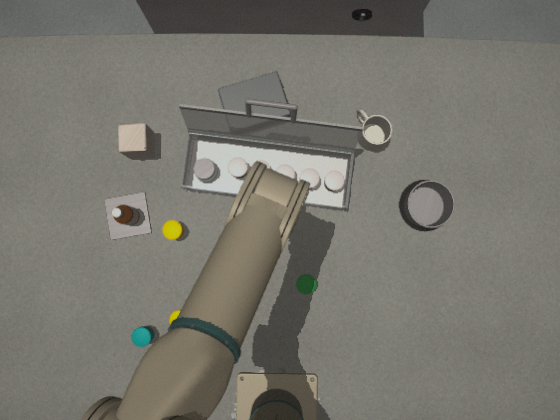

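View pics/c19.png

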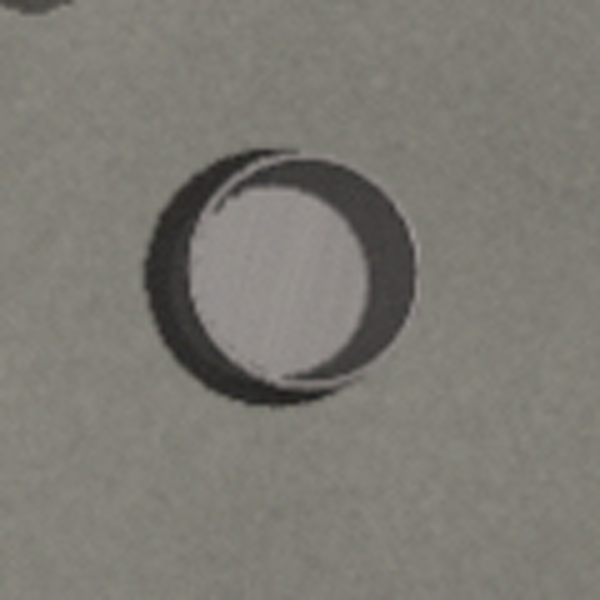

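View pics/side19.png

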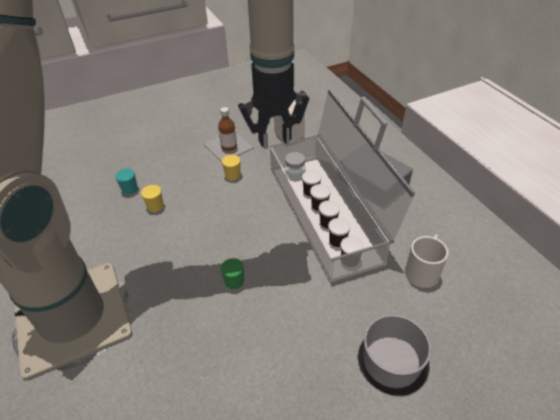

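```bash
python3 - <<'E'
from h import *
im=cams.get_image("top")
print(onplane(im,[[430.2,203.8],[430.6,204.2]],68))
print(proj(im,[[540,-379.2,68],[540,-379.2,1]]))
K=5
f=cv2.resize(cv2.cvtColor(im["frame"][150:270,370:490],cv2.COLOR_RGB2BGR),None,fx=K,fy=K,interpolation=cv2.INTER_CUBIC)
t=np.linspace(0,6.283,60)
def circ(x,y,z,r,col):
    p=proj(im,np.c_[x+r*np.cos(t),y+r*np.sin(t),0*t+z]); p=((p-[370,150]+.5)*K).astype(int); cv2.polylines(f,[p],True,col,1)
circ(540,-379.2,1,68,(255,0,0)); circ(540,-379.2,68,60,(0,0,255)); circ(540,-379.2,4,50,(0,255,0))
cv2.imwrite("pics/c20.png",f)
im=cams.get_image("side"); f=cv2.resize(cv2.cvtColor(im["frame"][290:410,330:460],cv2.COLOR_RGB2BGR),None,fx=K,fy=K,interpolation=cv2.INTER_CUBIC)
def circ(x,y,z,r,col):
    p=proj(im,np.c_[x+r*np.cos(t),y+r*np.sin(t),0*t+z]); p=((p-[330,290]+.5)*K).astype(int); cv2.polylines(f,[p],True,col,1)
circ(540,-379.2,1,68,(255,0,0)); circ(540,-379.2,68,60,(0,0,255)); circ(540,-379.2,4,50,(0,255,0))
cv2.imwrite("pics/c21.png",f)
E
```

```text
[[ 537.0784328  -375.95232232   68.        ]
 [ 536.09324477 -376.95861298   68.        ]]
[[431.47390257 202.65121837]
 [424.26937084 205.11426405]]
```

View pics/c20.png

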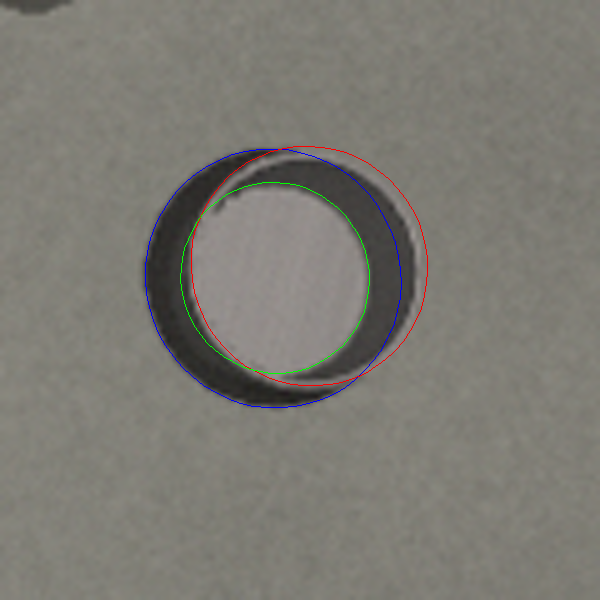

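View pics/c21.png

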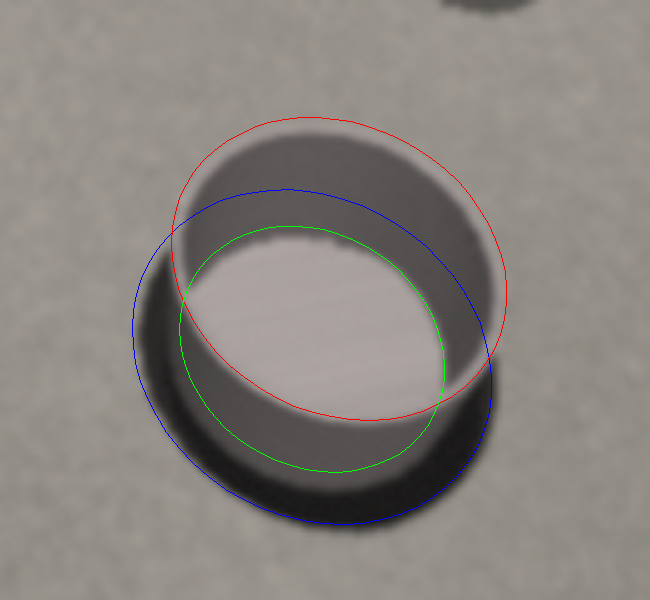

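The overlay shows the bucket's floor and foot on the mat within about 2 mm. All five cups are upright in the caddy. Now the cover: I straddle the bar from above and bring it down.

```bash
python3 go.py 724 18 330 -0.119
```

```text
38.95 [482.6  10.6 298. ] [ 3.141  0.006 -0.114] [-0.7 -0.3  0. ] 38.6
([239.0, -34.9, -32.0], 0.005)
```

Emit:
step_arm([
  [10,-5,-20],
  [40,-10,-36],
  [75,-20,-36],
  [110,-30,-36],
  [145,-35,-36],
  [180,-35,-36],
  [215,-35,-36],
  [236,-35,-36],
], yaw=[0,0,0,0,0,0,0,0], gripper=[-0.1,-0.1,-0.1,-0.1,-0.1,-0.1,-0.1,-0.1])

```text
clock: 39.62
eef_pos: [723.8, 18.9, 331.3]
tool_rot: [3.14, 0.005, -0.113]
force: [-0.2, 0.1, 0.0]
width: 38.2
```

Emit:
step_arm([
  [2,0,0],
  [2,0,0],
  [2,0,0],
], yaw=[0,0,0], gripper=[-0.1,-0.1,-0.1])

```text
clock: 39.87
eef_pos: [722.4, 18.8, 332.2]
tool_rot: [3.141, 0.007, -0.114]
force: [0.2, -0.3, 0.2]
width: 38.8
```

```bash
python3 - <<'E'
from h import *
save(cams.get_image("wrist"),"wrist22"); save(cams.get_image("side"),"side22")
E
python3 go.py 724 18 287 -0.119
```

```text
39.97 [722.3  19.3 333. ] [ 3.141  0.006 -0.113] [-0.3 -0.1  0.1] 38.4
([1.9, 1.1, 46.0], 0.006)
```

View pics/wrist22.png

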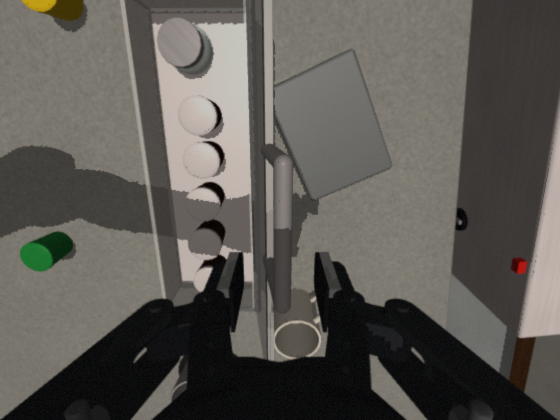

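View pics/side22.png

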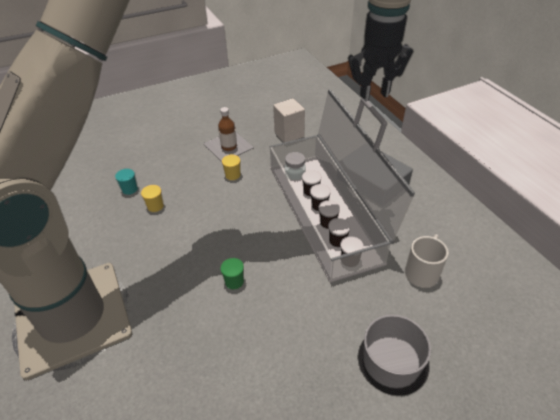

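Emit:
step_arm([
  [1,1,22],
  [1,1,44],
  [1,1,44],
  [-10,1,44],
  [-20,1,44],
  [-32,1,44],
  [-46,1,44],
  [-60,1,44],
], yaw=[0,0,0,0,0,0,0,0], gripper=[-0.1,-0.1,-0.1,-0.1,-0.1,-0.1,-0.1,-0.1])

```text
clock: 40.63
eef_pos: [664.0, 25.1, 291.5]
tool_rot: [3.141, 0.0, -0.112]
force: [3.1, -0.1, 0.4]
width: 38.2
```

```bash
python3 - <<'E'
from h import *
save(cams.get_image("wrist"),"wrist23")
E
python3 go.py
```

```text
40.68 [661.2  25.6 291.5] [-3.141  0.004 -0.113] [-0.4  0.1 -0.9] 38.4
```

View pics/wrist23.png

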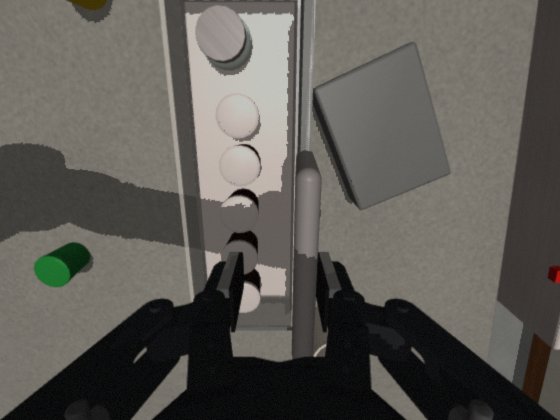

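Emit:
step_arm([
  [-16,0,2],
  [-32,0,5],
  [-48,0,9],
  [-64,0,15],
  [-80,0,23],
  [-96,0,32],
  [-110,0,42],
  [-122,0,52],
], yaw=[0,0,0,0,0,0,0,0], gripper=[-0.1,-0.1,-0.1,-0.1,-0.1,-0.1,-0.1,-0.1])

```text
clock: 41.35
eef_pos: [542.1, 38.9, 239.0]
tool_rot: [-3.141, 0.002, -0.113]
force: [1.7, -0.7, 1.6]
width: 38.1
```

```bash
python3 - <<'E'
from h import *
save(cams.get_image("wrist"),"wrist24");save(cams.get_image("side"),"side24")
E
python3 go.py
```

```text
41.45 [540.2  39.4 237.7] [-3.141  0.008 -0.113] [-0.3  0.1  0.6] 38.3
```

View pics/wrist24.png

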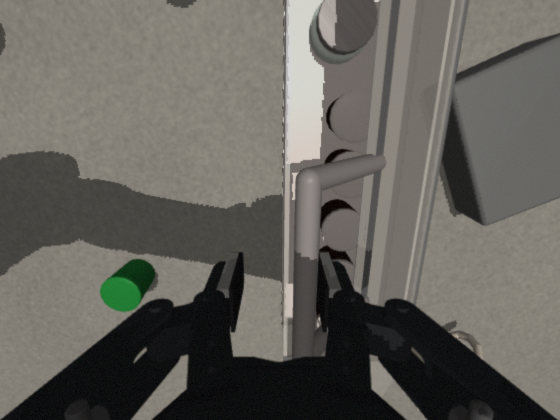

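View pics/side24.png

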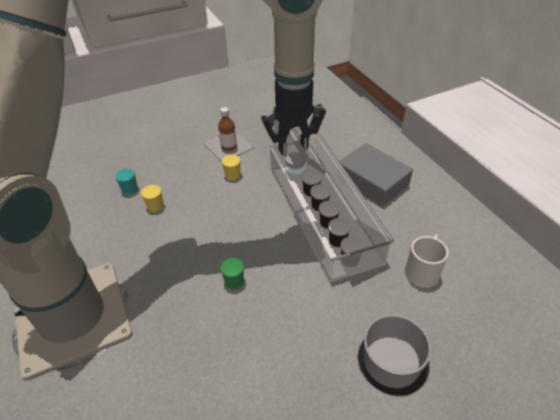

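Emit:
step_arm([
  [-2,0,-10],
  [-2,0,-30],
  [-2,0,-47],
  [-2,0,-47],
  [10,0,-47],
  [10,0,-47],
  [10,0,-47],
  [10,0,-47],
], yaw=[0,0,0,0,0,0,0,0], gripper=[-0.1,-0.1,-0.1,-1,-1,-1,-1,-1])

```text
clock: 42.12
eef_pos: [551.5, 37.4, 284.6]
tool_rot: [3.141, 0.007, -0.113]
force: [0.8, -0.2, 0.5]
width: 0.1
```

```bash
python3 - <<'E'
from h import *
im=cams.get_image("top"); save(im,"top25"); save(cams.get_image("wrist"),"wrist25")
r=cams.regions_of("top","cover")[0]; ys,xs=np.nonzero(r["pixels"]); P,z=pts(im,np.c_[xs,ys])
for lo in range(80,300,20):
    s=P[(P[:,2]>=lo)&(P[:,2]<lo+20)]
    if len(s)>5: k=np.polyfit(s[:,1],s[:,0],1); print(lo,len(s),s.mean(0).round(1),k.round(3))
im=cams.get_image("wrist")
for v in (200,230):
  P,z=pts(im,[(u,v) for u in range(285,335,6)]); print(P.round(0).tolist())
E
python3 go.py
```

```text
80 610 [679.3  -3.8  90.4] [1.18000e-01 6.79784e+02]
100 626 [661.    3.5 110.2] [1.1900e-01 6.6059e+02]
120 622 [642.3   4.4 130.6] [1.17000e-01 6.41805e+02]
140 683 [624.4   7.3 150.2] [1.13000e-01 6.23615e+02]
160 740 [604.4   3.7 170.6] [1.12000e-01 6.04002e+02]
180 347 [592.7   7.6 183.7] [1.10000e-01 5.91873e+02]
200 38 [568.5 -11.7 210.5] [-2.43000e-01  5.65619e+02]
220 73 [549.3  -3.6 229.1] [-1.83000e-01  5.48653e+02]
[[559.0, 65.0, 232.0], [563.0, -4.0, 6.0], [571.0, -5.0, 7.0], [580.0, -6.0, 6.0], [588.0, -7.0, 8.0], [594.0, 4.0, 43.0], [599.0, 8.0, 60.0], [607.0, 7.0, 59.0], [595.0, 47.0, 184.0]]
[[556.0, 46.0, 232.0], [558.0, -50.0, 6.0], [567.0, -50.0, 7.0], [576.0, -52.0, 6.0], [585.0, -53.0, 6.0], [593.0, -53.0, 7.0], [596.0, -31.0, 62.0], [604.0, -31.0, 62.0], [593.0, 22.0, 185.0]]
42.32 [551.5  37.5 284.5] [ 3.141  0.006 -0.113] [1.1 0.3 0.1] -0.1
```

View pics/wrist25.png

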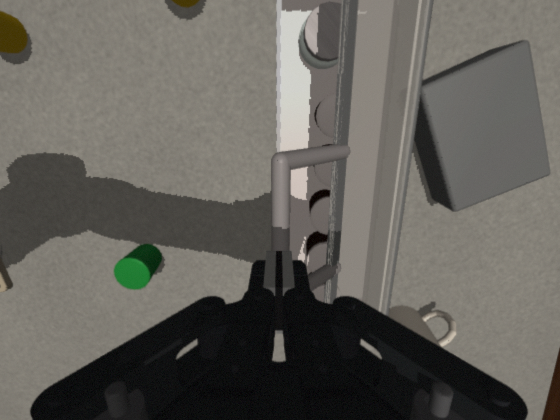

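Emit:
step_arm([
  [3,0,15],
  [3,0,27],
  [-3,0,34],
  [-9,0,41],
  [-16,0,49],
  [-23,0,58],
  [-31,0,69],
  [-38,0,80],
], yaw=[0,0,0,0,0,0,0,0], gripper=[-1,-1,-1,-1,-1,-1,-1,-1])

```text
clock: 42.98
eef_pos: [513.0, 42.0, 204.4]
tool_rot: [3.141, 0.005, -0.113]
force: [0.3, 0.6, 0.8]
width: -0.1
```

```bash
python3 - <<'E'
from h import *
save(cams.get_image("wrist"),"wrist26")
E
python3 go.py
```

```text
43.03 [510.4  42.3 202.5] [ 3.14   0.01  -0.113] [-2.8  0.5 -1.6] 0.3
```

View pics/wrist26.png

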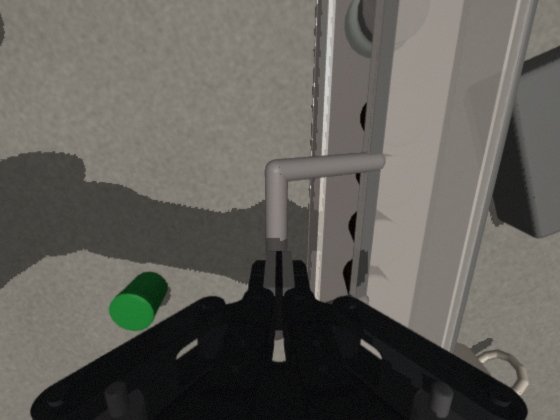

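Emit:
step_arm([
  [-5,0,10],
  [-9,0,21],
  [-13,0,32],
  [-16,0,44],
  [-18,0,57],
  [-20,0,70],
  [-21,0,82],
  [-21,0,90],
], yaw=[0,0,0,0,0,0,0,0], gripper=[-1,-1,-1,-1,-1,-1,-1,-1])

```text
clock: 43.7
eef_pos: [491.2, 44.3, 114.1]
tool_rot: [3.141, 0.008, -0.113]
force: [-1.6, -0.3, 1.5]
width: 0.2
```

Emit:
step_arm([
  [0,0,1],
  [0,0,2],
], yaw=[0,0], gripper=[-1,-1])

```text
clock: 43.87
eef_pos: [492.5, 43.9, 112.9]
tool_rot: [3.14, 0.006, -0.113]
force: [0.9, -0.9, -0.4]
width: -0.2
```

```bash
python3 - <<'E'
from h import *
save(cams.get_image("wrist"),"wrist27");save(cams.get_image("side"),"side27")
E
python3 go.py
```

```text
43.97 [492.8  43.9 113.3] [ 3.14   0.005 -0.113] [ 0.3 -1.3  0.5] 0.0
```

View pics/side27.png

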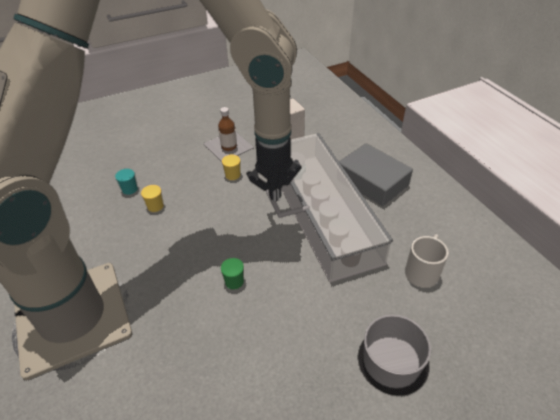

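Emit:
step_arm([
  [0,0,2],
  [0,0,4],
  [0,0,4],
], yaw=[0,0,0], gripper=[-1,-1,-1])

```text
clock: 44.22
eef_pos: [493.1, 43.9, 111.9]
tool_rot: [-3.14, 0.003, -0.114]
force: [-5.2, 0.7, 27.7]
width: 0.2
```

Emit:
step_arm([
  [0,0,1],
  [0,0,2],
  [0,0,2],
], yaw=[0,0,0], gripper=[-1,-1,-1])

```text
clock: 44.47
eef_pos: [493.1, 43.8, 111.5]
tool_rot: [-3.138, 0.002, -0.114]
force: [-10.0, 0.8, 46.9]
width: -0.1
```

The force climbed steeply at a fixed height, so the cover is on its stop. I back off straight away and check.

Emit:
step_arm([
  [0,0,-6],
  [0,0,-30],
  [-10,0,-70],
  [-20,0,-110],
  [-20,-20,-140],
  [-20,-50,-150],
  [-20,-80,-150],
  [-20,-80,-150],
], yaw=[0,0,0,0,0,0,0,0], gripper=[-1,-1,-1,-1,-1,-1,-1,-1])

```text
clock: 45.13
eef_pos: [483.3, 133.0, 257.9]
tool_rot: [-3.138, 0.004, -0.104]
force: [-0.1, 0.9, 0.4]
width: 0.1
```

```bash
python3 - <<'E'
from bk import *
im=bucket("top"); save(im,"top28"); save(cams.get_image("side"),"side28")
r=cams.regions_of("top","cover")[0]; ys,xs=np.nonzero(r["pixels"]); P,z=pts(im,np.c_[xs,ys]); P=P[z>0]
print(len(P),np.percentile(P[:,2],[2,10,50,90,98]).round(1))
u=(P[:,0]-688)*np.cos(CW)+(P[:,1]-22)*np.sin(CW)
for lo in range(-220,10,25):
    s=P[(u>=lo)&(u<lo+25)]
    if len(s): print(lo,len(s),np.median(s[:,2]).round(1),np.percentile(s[:,2],90).round(1))
f=im["frame"][110:230,160:380]
cv2.imwrite("pics/c28.png",cv2.cvtColor(cv2.resize(f,None,fx=3.6,fy=3.6,interpolation=cv2.INTER_CUBIC),cv2.COLOR_RGB2BGR))
E
python3 go.py
```

```text
top bucket 0.56 [429. 206.] fit [ 537.7 -377. ] 57.0 encl [ 532.7 -373.9   68. ] mean [ 536.2 -373.5   68. ]
9474 [78.4 80.6 84.1 87.6 89.6]
-220 216 85.8 89.1
-195 100 85.7 89.1
-170 87 86.3 89.4
-145 1048 84.1 87.6
-120 1527 83.9 87.3
-95 1699 84.0 87.3
-70 1677 84.0 87.4
-45 1664 84.0 87.3
-20 1450 84.3 87.9
5 6 -1.1 5.0
45.33 [482.  125.  257.1] [ 3.14   0.006 -0.114] [-0.2 -0.2 -0.9] -0.0
```

View pics/side28.png

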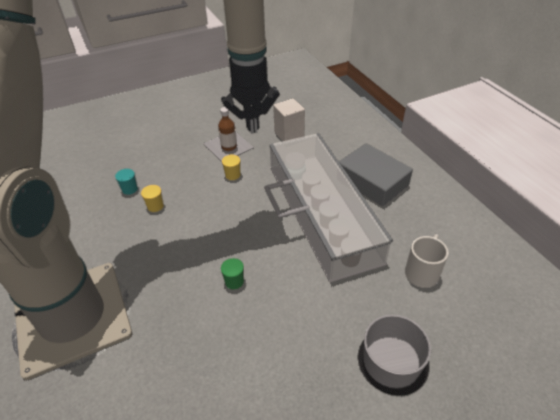

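View pics/top28.png

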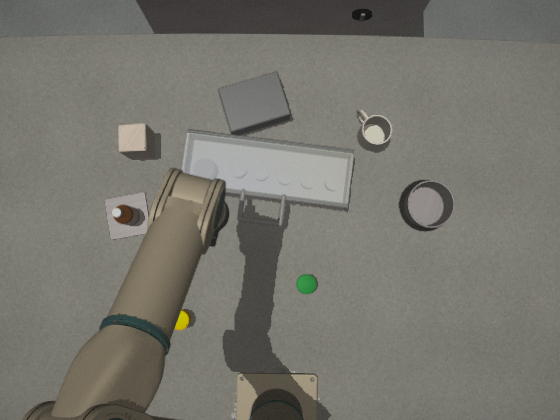

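The panel is level at z≈84 mm along its whole width, so it is shut. All five cups show upright under it, and the bucket sits on the mat. The robot is clear, so I hand in.

```bash
python3 - <<'E'
from h import *
print(ctrl.finish_job(), ctrl.read_state()["clock"])
E
```

```text
the job is handed in; nothing more can be done
the job is handed in; nothing more can be done
```

The counter is set and the job was handed in after about 46 s. All five white-lidded cups stand upright in the caddy, the bucket is on its mat, and the cover is folded fully shut because the short jar is the one in the caddy.

**Order:** I folded the cover up past vertical first, then put the cups in a row, slid the bucket without lifting it, and shut the cover last. I did not touch the bottle, the jar, the green, yellow and turquoise look-alikes or the other things.

**Last checks:**
- **Cover:** the panel reads about 84 mm high across its whole width, so it is level and resting on its stop.
- **Cups:** all five show upright under the cover.
- **Bucket:** fitting the rim puts it about 3 mm off the mat's centre, while its floor lines up with the mat to within 1–2 mm. I left that small disagreement alone.

**Force:** pressing the cover shut briefly reached 47 N at the fingertips. That is below the 120 N wrist limit, and the contact was the fingertips on the bar rather than the gripper's body. However, it is above the 40 N figure that applies to the arm and gripper body.

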